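# Knock out the wax blanks and tip the batch

## Robot

A 6-joint arm with a two-finger parallel gripper is mounted at the origin on a cart in front of the work surface, level with it; the furniture and walls round the work are solid. World frame = base frame: x ahead of the robot, y to its left, z up, the work surface at z = 0. Lengths are in mm, angles in rad, forces in N, time in s.
With the tool pointing down it reaches from about 300 to 875 mm from the base axis. Payload 6.4 kg.
Tool frame: the origin (TCP) lies at the centre of the arm's flange, where the gripper is bolted on; the fingertips stand 166 mm ahead of it and the grasp point (between the pads) lies tcp_to_grasp ahead of it (tcp_to_grasp is the distance from the TCP to the grasp point, in mm); z points along the fingers, y is the direction in which the jaws open and shut (so a half turn about z gives the same grasp; the last joint's range is limited). The gripper opens to 88 mm and grips with 3 to 60 N. Pads are 18 mm wide; open, the fingers measure 123 mm over their backs; the gripper's body (75 mm by 187 mm) begins 45 mm behind the grasp point.
Start: joints at [1.103, 0.181, 1.607, -0, 1.354, -0.206], TCP at [148.809, 555.426, 404.714] pointing down, gripper open.
Joint ranges: [-2.99, 2.99], [-0.89, 2.07], [0.3, 2.58], [-1.14, 4.28], [0, 2.63], [-3.12, 3.12]. Speed limits (rad/s): [2.57, 2.57, 3.01, 3.14, 3.14, 3.14].

## Interface

Orientations are given as a unit quaternion [w, x, y, z].
In Python, from plant import * gives the robot as it stands. The module is installed in compiled form; this text tells all that it offers.
- The arm moves only by the tool jog_arm, never from a script. Its argument "motion" is a list of rows, each a list of 3 entries, a list of its own where there are three numbers: the closure in counts, from 0 (fully open) to 255 (shut), then the shift along the world's x, y, z in mm, then the turn, a rotation vector about the world's x, y, z in degrees. A call has 1 to 5 rows; each row shifts and turns the commanded pose from where the row before left it; what a row does not reach is not made up. A row lasts 1/10 s, in which the tool goes at most 50 mm and 8.59 degrees, less where a joint would pass 70% of its speed; a pose out of reach is approached as far as the arm can. A call is refused whole if a number of a shift passes 50 or a number of a turn 8.59, either way. A call with a gripper value outside its range is refused whole. The fingers move at their own pace and stop on an object; "force" is the grip in N (left out, the last holds). Time passes only in rows, so rows that do not move let the fingers close. It gives the time, the measured TCP pose, the force and the opening at its end, in the units of the state.
- read_state(): the state, without advancing time (a new reading comes with each control period).
- snapshot(name): name is "scene" or "top" or "wrist"; returns the picture (400x640x3 uint8, red, green, blue); there is no depth.
- calibration(name): a dict with "intrinsics" (3x3 intrinsics, pixels), "k1" (the pictures are not rectified: a ray, as slopes to the right and down, at radius r is drawn at 1 + k1 r^2 times it, then the intrinsics apply), "xyz" and "rotation" of the camera in the world; the wrist camera has in their place "mount" (4x4, takes a point from camera to tool coordinates, whose origin is the TCP and whose axes are the flange's). Camera axes: x right, y down, z forward; pixel columns grow to the right and rows downward; lengths in mm; the calibration is good to about 2 mm. A picture is of the moment at which its call begins: read the wrist's pose just before it. calibration takes no time and is no camera call.
- close_job(): hands the job in, once; it reports no verdict.
Trained networks look in the newest picture that a camera, given by its name, has taken for a name from the list of things; names that differ only in an ending like _2 or _b are one class to them, and where a whole thing is asked for, a point or a joint stands for the part that bears it (a point fixed in the world has none). Each returns a list of dicts, best first, with "p" (0 to 1); they miss things now and then, are a little off and sometimes report something else, mostly with a low value. They report only what shows in the picture. A call takes as long as a camera call.
- search_frame(camera, query): "extent" ([left, top, width, height] in pixels, round what is visible of it).
- silhouettes(camera, query): "region" (400x640 bool, what is visible of it) and "extent" ([left, top, width, height] in pixels, round what is visible of it).
The state is a dict: "time_s": time; "q": joint angles; "joint_vel": joint speeds; "tau": joint torques, N m; "ee_pos": TCP position; "tcp_rot": TCP orientation; "contact_force": force on the tool from outside, world axes, zero at the start; "ft_torque": the same for the moment, N m; "finger_gap": opening from 0.0 (shut) to 1.0 (fully open).
Only numpy, scipy, OpenCV 4.12 (cv2) and the standard library are available. Lean on these libraries where they do the work, as an engineer would, in place of code of your own. Each camera call takes 0.05 s, during which the arm holds its last target.

## Task

Knock every wax block in the mould up out of its pocket with the key in front of that pocket, and put the blocks into the tipping bucket. When all of them are in it, push the bucket by its bar past the latch until it is fully over and the whole batch has fallen into the catch tray below, then let it swing back fully upright. Do not knock over or shift the jar, the loupe and the pliers.

Things in the scene. Friction and masses are not known exactly. Their poses are not given: they have to be found in the camera images.
- wax0_center (a point): centre of green wax block 0, a rounded box 18 x 26 x 20 mm, 30 g (x along its 18 mm side, z along its 20 mm height). In an episode three to five of the blocks exist. At the start each sits in pocket 0 of the mould, its top 1 mm below the mould's top face
- wax1_center (a point): centre of green wax block 1, a rounded box 18 x 26 x 20 mm, 30 g (x along its 18 mm side, z along its 20 mm height). In an episode three to five of the blocks exist. At the start each sits in pocket 1 of the mould, its top 1 mm below the mould's top face
- wax2_center (a point): centre of green wax block 2, a rounded box 18 x 26 x 20 mm, 30 g (x along its 18 mm side, z along its 20 mm height). In an episode three to five of the blocks exist. At the start each sits in pocket 2 of the mould, its top 1 mm below the mould's top face
- wax3_center (a point): centre of green wax block 3, a rounded box 18 x 26 x 20 mm, 30 g (x along its 18 mm side, z along its 20 mm height). In an episode three to five of the blocks exist. At the start each sits in pocket 3 of the mould, its top 1 mm below the mould's top face
- wax4_center (a point): centre of green wax block 4, a rounded box 18 x 26 x 20 mm, 30 g (x along its 18 mm side, z along its 20 mm height). In an episode three to five of the blocks exist. At the start each sits in pocket 4 of the mould, its top 1 mm below the mould's top face
- mould: fixed aluminium wax mould, 72 x 184 mm (x, y); origin on the worktop under its middle. Its top face, 42 mm up, holds five pockets in a row: the centre of pocket i is at x = +15 mm, y = (2 - i) x 34 mm in the mould's frame (pocket 0 at +y). Pocket 20 x 28 mm (x, y), 21 mm deep; a 12 mm knockout rod comes up through its floor. On the robot's side (x -37 to -5 mm) is a step 36 mm high with the five knockout keys
- key0_top (a point): centre of the top of knockout key 0, a steel pad 16 x 18 mm (x, y) in front of pocket 0, 39 mm from the pocket's centre; 56 mm above the worktop at rest, 40 mm when fully pressed
- key0 (a joint): travel of knockout key 0, m: 0 up (at rest) to 0.016 fully pressed down. Pressing takes about 5 N; the rod rises as far as the key goes down and lifts the wax block with it by up to 16 mm. The key stays where it is left
- key1_top (a point): centre of the top of knockout key 1, a steel pad 16 x 18 mm (x, y) in front of pocket 1, 39 mm from the pocket's centre; 56 mm above the worktop at rest, 40 mm when fully pressed
- key1 (a joint): travel of knockout key 1, m: 0 up (at rest) to 0.016 fully pressed down. Pressing takes about 5 N; the rod rises as far as the key goes down and lifts the wax block with it by up to 16 mm. The key stays where it is left
- key2_top (a point): centre of the top of knockout key 2, a steel pad 16 x 18 mm (x, y) in front of pocket 2, 39 mm from the pocket's centre; 56 mm above the worktop at rest, 40 mm when fully pressed
- key2 (a joint): travel of knockout key 2, m: 0 up (at rest) to 0.016 fully pressed down. Pressing takes about 5 N; the rod rises as far as the key goes down and lifts the wax block with it by up to 16 mm. The key stays where it is left
- key3_top (a point): centre of the top of knockout key 3, a steel pad 16 x 18 mm (x, y) in front of pocket 3, 39 mm from the pocket's centre; 56 mm above the worktop at rest, 40 mm when fully pressed
- key3 (a joint): travel of knockout key 3, m: 0 up (at rest) to 0.016 fully pressed down. Pressing takes about 5 N; the rod rises as far as the key goes down and lifts the wax block with it by up to 16 mm. The key stays where it is left
- key4_top (a point): centre of the top of knockout key 4, a steel pad 16 x 18 mm (x, y) in front of pocket 4, 39 mm from the pocket's centre; 56 mm above the worktop at rest, 40 mm when fully pressed
- key4 (a joint): travel of knockout key 4, m: 0 up (at rest) to 0.016 fully pressed down. Pressing takes about 5 N; the rod rises as far as the key goes down and lifts the wax block with it by up to 16 mm. The key stays where it is left
- tip_stand: fixed stand of the tipping bucket: base 94 x 150 mm (x, y); origin on the worktop under its centre, below the bucket's hinge axis. The hinge axis runs along the stand's x, 125 mm up, carried by two uprights at x = +-42 mm. Under the bucket a grey catch tray is fixed on the base: inside x -35 to +35 mm, y -71 to +51 mm, floor 7 mm up, rim 50 mm up
- bucket (a joint): angle of the bucket, rad: 0 upright (at rest against its stop), 1.9 fully tipped. It tips towards the stand's -y (top and push bar go to -y). A return spring always drives it back to 0; a spring latch has to be overcome between about 0.05 and 0.3 rad, then it goes more easily. Pushing level at the bar takes about 5 to 12 N. Let go, it swings back to 0 by itself within 2 s, as long as nothing stands in the way of its bar
- bucket_floor (a point): centre of the bucket's inner floor; axes as the stand's when the bucket is upright. Open steel bucket: inside x -31 to +31 mm, flat floor y -31 to +28 mm from this point; far wall at y +28 mm; on the -y side a pouring lip slopes up from the floor to y -70 mm. Rim 44 mm above the floor, about 129 mm above the worktop
- push_bar (a point): middle of the bucket's black push bar, 12 mm thick, a 66 mm long sleeve that spins freely about its own axis, along the stand's x, 80 mm from the hinge axis and turning with the bucket; at rest it is 61 mm to the +y side of the hinge axis and 52 mm above it, behind the mouth; fully tipped it is 69 mm to the -y side and 41 mm above it. It is pushed from its +y side towards -y
- jar: bystander: glass jar 48 mm wide, 63 mm high, origin at its underside; leave alone
- loupe: bystander: black loupe 39 mm wide, 30 mm high, origin at its underside; leave alone
- pliers_b: bystander: blue pliers 46 x 129 x 10 mm lying flat, origin at the underside; leave alone

How it is judged (in metres and radians):
On the way, in this order (a step that is already met when the one before it is completed fails the run):
1. every wax block lies in the upright bucket (x of wax0_center in the frame of bucket_floor between -0.032 and 0.032 m and y of wax0_center in the frame of bucket_floor between -0.07 and 0.029 m and z of wax0_center in the frame of bucket_floor between 0 and 0.05 m and x of wax1_center in the frame of bucket_floor between -0.032 and 0.032 m and y of wax1_center in the frame of bucket_floor between -0.07 and 0.029 m and z of wax1_center in the frame of bucket_floor between 0 and 0.05 m and x of wax2_center in the frame of bucket_floor between -0.032 and 0.032 m and y of wax2_center in the frame of bucket_floor between -0.07 and 0.029 m and z of wax2_center in the frame of bucket_floor between 0 and 0.05 m and x of wax3_center in the frame of bucket_floor between -0.032 and 0.032 m and y of wax3_center in the frame of bucket_floor between -0.07 and 0.029 m and z of wax3_center in the frame of bucket_floor between 0 and 0.05 m and x of wax4_center in the frame of bucket_floor between -0.032 and 0.032 m and y of wax4_center in the frame of bucket_floor between -0.07 and 0.029 m and z of wax4_center in the frame of bucket_floor between 0 and 0.05 m and value of joint bucket below 0.1 rad), for 0.3 s.
2. the bucket is pushed past its latch and fully over (value of joint bucket above 1.65 rad), for 0.2 s.
3. the bucket has swung back upright (value of joint bucket below 0.06 rad), for 0.2 s.
At the end, for the whole second after the job is handed in: every wax block lies at rest (below 0.03 m/s) inside the catch tray, its centre 5 to 55 mm above the worktop, and the bucket is back upright (below 0.06 rad). On the way all blocks were in the upright bucket (below 0.1 rad) together, then the bucket was tipped beyond 1.65 rad for at least 0.2 s (x of wax0_center in the frame of tip_stand between -0.036 and 0.036 m and y of wax0_center in the frame of tip_stand between -0.072 and 0.052 m and z of wax0_center in the frame of tip_stand between 0.005 and 0.055 m and linear speed of each of wax0, wax1, wax2, wax3, wax4 below 0.03 m/s and x of wax1_center in the frame of tip_stand between -0.036 and 0.036 m and y of wax1_center in the frame of tip_stand between -0.072 and 0.052 m and z of wax1_center in the frame of tip_stand between 0.005 and 0.055 m and x of wax2_center in the frame of tip_stand between -0.036 and 0.036 m and y of wax2_center in the frame of tip_stand between -0.072 and 0.052 m and z of wax2_center in the frame of tip_stand between 0.005 and 0.055 m and x of wax3_center in the frame of tip_stand between -0.036 and 0.036 m and y of wax3_center in the frame of tip_stand between -0.072 and 0.052 m and z of wax3_center in the frame of tip_stand between 0.005 and 0.055 m and x of wax4_center in the frame of tip_stand between -0.036 and 0.036 m and y of wax4_center in the frame of tip_stand between -0.072 and 0.052 m and z of wax4_center in the frame of tip_stand between 0.005 and 0.055 m and value of joint bucket below 0.06 rad); the robot touches nothing.
It fails at once if the jar is shifted by more than 30 mm (distance of jar from where it was at the start of the episode above 0.03 m).
It fails at once if the loupe is shifted by more than 30 mm (distance of loupe from where it was at the start of the episode above 0.03 m).
It fails at once if the pair of pliers is shifted by more than 30 mm (distance of pliers_b from where it was at the start of the episode above 0.03 m).
Of wax0, wax1, wax2, wax3, wax4 only 3 to 5 are there at a start; the rules pass over those that are not, and their reading is None.
At some moment in a run one of wax0, wax1, wax2, wax3, wax4 may be knocked a few centimetres aside while the robot is not near it.
Once in a run the grip may slacken for a moment while it holds something.
It also fails if it takes over 210 s, if anything falls off the work surface, if the arm or the gripper's body presses on something with over 40 N, if the wrist force passes 120 N, or if a joint passes its speed limit or range.

## Working session

There is one attempt and no reset: what is moved stays moved. The work goes in short steps, Python scripts to look and compute and a tool call to move; the robot and the scene stay as the last step left them, time stands still between calls to the robot, and variables do not carry over. Pictures are saved under pics/ and viewed, and the job is handed in when it is done.

Besides the shell and the picture viewer there is one more tool, called after "Emit:" as name([rows], argument=value, ...), one row to a line, values as JSON. jog_arm: Moves the arm, as the interface text tells. Its arguments: {"type":"object","properties":{"motion":{"type":"array","items":{"type":"array"}},"force":{"type":"number"}},"required":["motion"]}

```bash
mkdir -p pics; ls
python3 - <<'E'
from plant import *
import cv2
s=read_state();print(s)
for n in ["scene","top","wrist"]:
    im=snapshot(n);cv2.imwrite(f"pics/{n}0.png",im[:,:,::-1]);c=calibration(n);print(n,c)
E
```

```text
pics
{'time_s': 0.0, 'q': array([ 1.10269519e+00,  1.81489376e-01,  1.60799088e+00, -8.83507881e-06,
        1.35378634e+00, -2.06286386e-01]), 'joint_vel': array([ 0.00236717,  0.00034909,  0.00161806, -0.00036919, -0.00121477,
        0.00050054]), 'tau': array([ 1.02229937e-03, -4.33866584e+01, -3.41856015e+01,  7.03151780e-02,
        3.84872477e-02, -1.14301902e-04]), 'ee_pos': array([148.69025879, 555.18186422, 403.84722565]), 'tcp_rot': array([-2.72833827e-04,  1.30532815e-01,  9.91443636e-01, -7.91266666e-04]), 'contact_force': array([-0.38634426,  0.55514944, -0.14584524]), 'ft_torque': array([ 0.04094283, -0.03155683, -0.07390161]), 'finger_gap': 1.000988102131759}
scene {'intrinsics': array([[365.13211527,   0.        , 323.88348434],
       [  0.        , 365.13211527, 199.43573228],
       [  0.        ,   0.        ,   1.        ]]), 'k1': -0.029228214348851415, 'xyz': array([  85.95736981, -712.79449763,  719.7899681 ]), 'rotation': array([-0.42555423,  0.85921686, -0.25096251,  0.1329203 ])}
top {'intrinsics': array([[396.70762338,   0.        , 316.25237189],
       [  0.        , 396.70762338, 195.81091811],
       [  0.        ,   0.        ,   1.        ]]), 'k1': -0.0826921916199188, 'xyz': array([ 454.24081887,  -57.97282329, 1128.96395604]), 'rotation': array([-0.02179932,  0.71456431, -0.69845512,  0.03291027])}
wrist {'intrinsics': array([[334.57403297,   0.        , 314.39502059],
       [  0.        , 334.57403297, 202.10072905],
       [  0.        ,   0.        ,   1.        ]]), 'k1': -0.017171677713387533, 'mount': array([[-3.91874238e-04, -9.62031452e-01, -2.72938329e-01,
         7.07263789e+01],
       [ 9.99998825e-01, -7.81442663e-04,  1.31860792e-03,
         1.37401672e-03],
       [-1.48182795e-03, -2.72937492e-01,  9.62030628e-01,
         1.93266173e+01],
       [ 0.00000000e+00,  0.00000000e+00,  0.00000000e+00,
         1.00000000e+00]])}
```

View pics/top0.png

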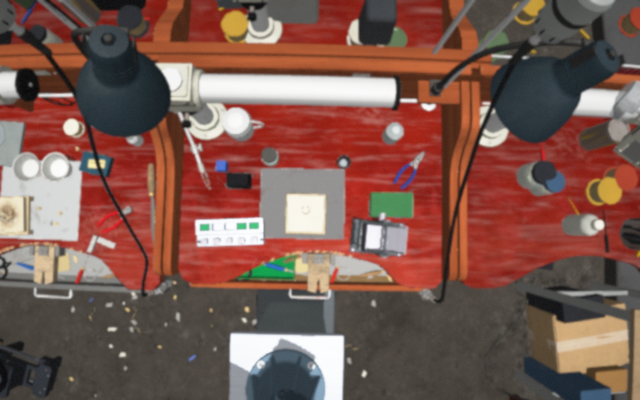

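View pics/scene0.png

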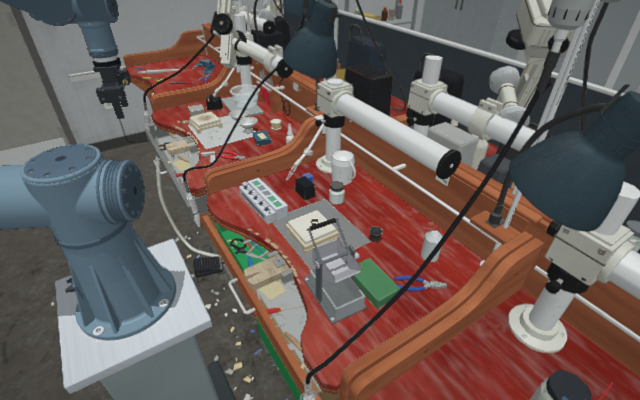

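View pics/wrist0.png

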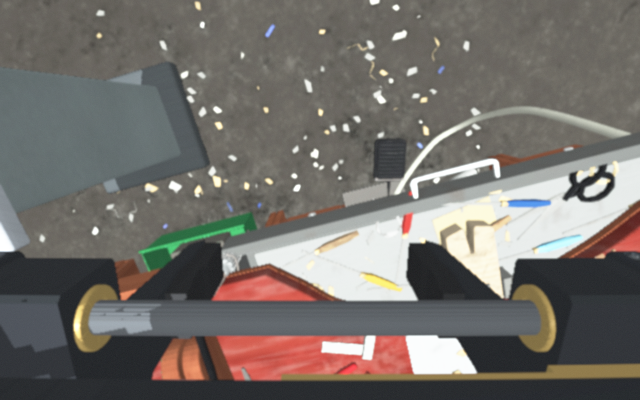

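```bash
cat > h.py <<'E'
import numpy as np, cv2
from plant import *
from scipy.spatial.transform import Rotation as R
def q2R(q): return R.from_quat([q[1],q[2],q[3],q[0]]).as_matrix()
def cam(n,s=None):
    c=calibration(n)
    if n=="wrist":
        s=s or read_state(); T=np.eye(4);T[:3,:3]=q2R(s['tcp_rot']);T[:3,3]=s['ee_pos'];M=T@c['mount'];Rm,p=M[:3,:3],M[:3,3]
    else:
        r=np.array(c['rotation']); Rm=q2R(r) if r.size==4 else r; p=c['xyz']
    return c['intrinsics'],c['k1'],Rm,np.array(p)
def proj(C,P):
    K,k1,Rm,p=C; v=(np.atleast_2d(P)-p)@Rm; s=v[:,:2]/v[:,2:]
    r2=(s**2).sum(1,keepdims=True); s=s*(1+k1*r2); return s*[K[0,0],K[1,1]]+K[:2,2]
def unproj(C,uv,z):
    K,k1,Rm,p=C; d=(np.atleast_2d(uv)-K[:2,2])/[K[0,0],K[1,1]]; s=d.copy()
    for _ in range(20): s=d/(1+k1*(s**2).sum(1,keepdims=True))
    w=np.c_[s,np.ones(len(s))]@Rm.T; return p+w*((z-p[2])/w[:,2])[:,None]
def crop(im,x0,y0,x1,y1,f,name):
    cv2.imwrite("pics/"+name,cv2.resize(im[y0:y1,x0:x1,::-1],None,fx=f,fy=f,interpolation=cv2.INTER_CUBIC))
E
python3 - <<'E'
from h import *
im=snapshot("top");crop(im,185,130,445,270,3,"t1.png")
print(read_state()['time_s'])
C=cam("top")
for q in ["mould","tip_stand","bucket_floor","push_bar","key0_top","wax0_center","jar","loupe","pliers_b"]:
    for d in silhouettes("top",q)[:6]:
        if d['p']<.15: continue
        m=d['region'];ys,xs=np.nonzero(m); e=cv2.minAreaRect(np.c_[xs,ys].astype(np.float32))
        print(q,round(d['p'],2),np.round(d['extent']),np.round(e[0],1),np.round(e[1],1),round(e[2],1),unproj(C,[[xs.mean(),ys.mean()]],{'mould':42,'key0_top':56,'wax0_center':41}.get(q,0)).round(1)[0])
E
```

```text
0.2
mould 0.7 [194. 214.  75.  33.] [229.9 231.7] [28.3 69.9] 88.2 [434.4 161.4  42. ]
tip_stand 0.71 [252. 237.   6.   6.] [253.  239.5] [5. 6.] 90.0 [413.9 101.4   0. ]
tip_stand 0.59 [350. 214.  56.  46.] [378.5 234.6] [55.6 44.1] 4.4 [ 430.1 -254.2    0. ]
bucket_floor 0.71 [360. 220.  45.  35.] [383.8 237.5] [43.1 31.6] 3.4 [ 426.1 -266.3    0. ]
push_bar 0.69 [360. 222.  48.  32.] [383.  237.7] [44.8 31.6] 4.4 [ 426.2 -266.2    0. ]
key0_top 0.4 [200. 239.   9.   5.] [204.  241.5] [5. 6.] 90.0 [407.2 226.5  56. ]
pliers_b 0.77 [393. 153.  30.  33.] [410.5 169.5] [15.6 41. ] 45.0 [ 622.6 -340.7    0. ]
pliers_b 0.7 [222. 239.  13.   2.] [228.  240.5] [5. 6.] 90.0 [409.1 172.5   0. ]
```

View pics/t1.png

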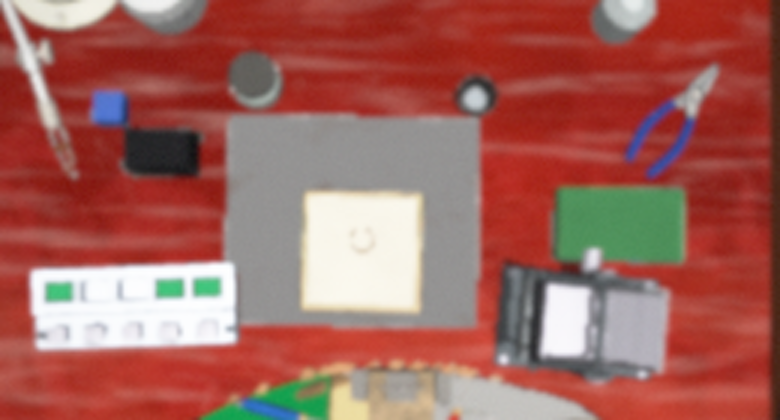

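Emit:
jog_arm([
  [0,[28,-37,0],[0,0,-7.5]],
  [0,[28,-37,0],[0,0,-7.5]],
  [0,[28,-37,0],[0,0,-7.5]],
  [0,[28,-37,0],[0,0,-7.5]],
  [0,[28,-37,0],[0,0,-7.5]],
])

```text
time_s: 1.15
ee_pos: [289.5, 368.9, 404.9]
tcp_rot: [0.0, 0.444, 0.896, 0.0]
contact_force: [-0.0, 0.3, -0.6]
finger_gap: 0.998
```

Emit:
jog_arm([
  [0,[28,-37,0],[0,0,-7.5]],
  [0,[28,-37,0],[0,0,-7.5]],
  [0,[28,-37,0],[0,0,-7.5]],
  [0,[28,-37,0],[0,0,-7.5]],
  [0,[28,-37,0],[0,0,-7.5]],
])

```text
time_s: 1.65
ee_pos: [429.6, 183.7, 405.1]
tcp_rot: [0.0, 0.709, 0.705, 0.0]
contact_force: [0.0, 0.6, -0.5]
finger_gap: 1.003
```

Emit:
jog_arm([
  [0,[0,0,0],[0,0,0]],
  [0,[0,0,0],[0,0,0]],
])

```text
time_s: 1.85
ee_pos: [429.2, 184.6, 404.7]
tcp_rot: [-0.0, 0.708, 0.706, -0.0]
contact_force: [-0.6, 0.0, -0.3]
finger_gap: 1.003
```

Run:
```python
from h import *
s=read_state();print(s['ee_pos'],q2R(s['tcp_rot']).round(4),s['q'])
im=snapshot("wrist");cv2.imwrite("pics/w1.png",im[:,:,::-1])
```

```text
[429.22127894 184.59505331 404.65711792] [[ 1.8e-03  1.0e+00 -4.0e-04]
 [ 1.0e+00 -1.8e-03  3.0e-04]
 [ 3.0e-04 -4.0e-04 -1.0e+00]] [ 1.51168895e-01 -6.69182063e-02  1.86760075e+00  3.65788328e-04
  1.34128977e+00  1.52919154e-01]
```

View pics/w1.png

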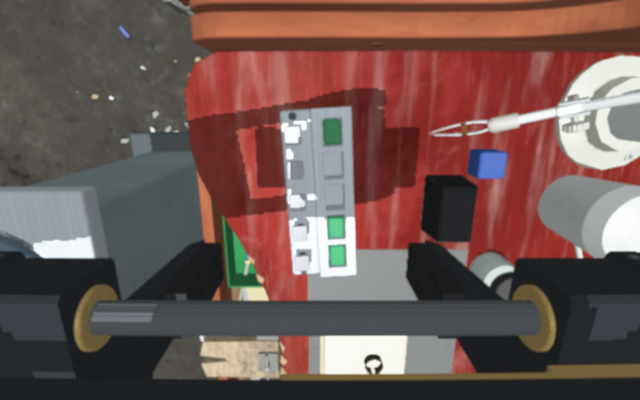

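```bash
cat >> h.py <<'E'
def greens(im,C,z,roi=None,amin=30):
    hsv=cv2.cvtColor(im,cv2.COLOR_RGB2HSV); m=((hsv[...,0]>60)&(hsv[...,0]<90)&(hsv[...,1]>110)).astype(np.uint8)
    if roi: k=np.zeros_like(m);k[roi[1]:roi[3],roi[0]:roi[2]]=1;m&=k
    n,l,st,c=cv2.connectedComponentsWithStats(m); out=[]
    for i in range(1,n):
        if st[i,4]<amin: continue
        ys,xs=np.nonzero(l==i); r=cv2.minAreaRect(unproj(C,np.c_[xs,ys],z)[:,:2].astype(np.float32))
        out.append((unproj(C,c[i:i+1],z)[0].round(1),int(st[i,4]),c[i].round(1),np.round(r[0],1),np.round(r[1],1),round(r[2],1)))
    return out
E
python3 - <<'E'
from h import *
from scipy.optimize import least_squares
s=read_state();im=snapshot("wrist");C=cam("wrist",s);crop(im,270,90,430,290,4,"w1c.png")
for o in greens(im,C,41,(260,90,400,290)):print(*o)
im=snapshot("top")
for o in greens(im,cam("top"),41,(190,205,270,250),15):print(*o)
E
```

```text
[446.1 231.9  41. ] 364 [332.3 132.4] [446.4 231.7] [15.3 22.9] 0.5
[451.7 130.6  41. ] 297 [336.1 226.9] [451.6 130.4] [15.4 23.3] 0.7
[453.6  96.5  41. ] 271 [337.2 255.6] [453.3  96.4] [15.7 23.1] 1.4
[454.1  95.4  41. ] 36 [253.6 225.2] [454.7  95.7] [10.9 19.2] 1.4
[446.4 226.6  41. ] 19 [205.8 226.8] [446.7 226.8] [ 9.8 11.6] 46.6
[451.4 129.9  41. ] 39 [241.  225.9] [451.2 129.9] [10.9 22. ] 1.4
```

View pics/w1c.png

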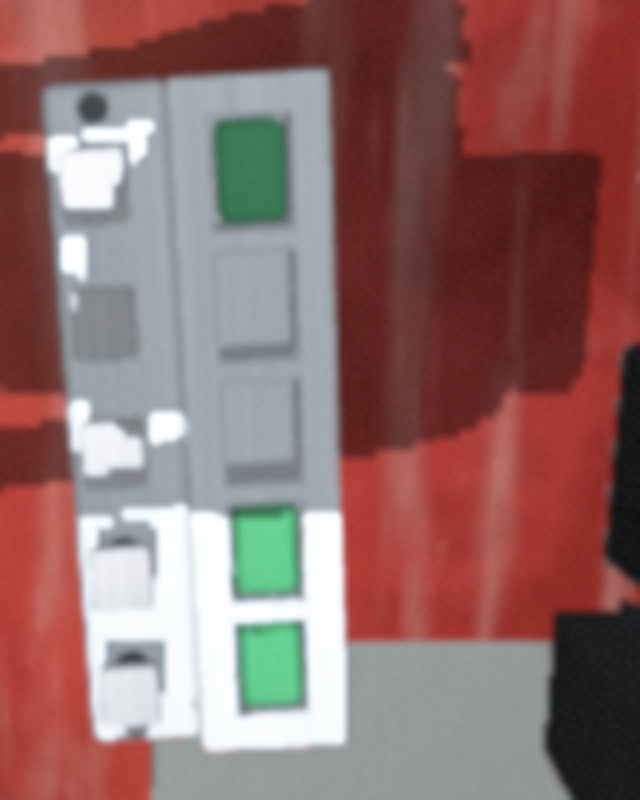

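Emit:
jog_arm([
  [255,[-5,-23,-20],[0,0,3.3]],
  [255,[-5,-23,-35],[0,0,0]],
  [255,[-5,-23,-40],[0,0,0]],
  [255,[-3.5,-21.5,-45],[0,0,0]],
  [255,[0,0,-25],[0,0,0]],
], force=20)

```text
time_s: 2.5
ee_pos: [408.1, 94.8, 237.0]
tcp_rot: [-0.001, 0.686, 0.728, -0.001]
contact_force: [-0.3, -0.8, 0.1]
finger_gap: 0.569
```

Emit:
jog_arm([
  [255,[0,0,-9],[0,0,0]],
  [255,[0,0,0],[0,0,0]],
  [255,[0,0,0],[0,0,0]],
])

```text
time_s: 2.8
ee_pos: [411.0, 95.8, 231.9]
tcp_rot: [0.001, 0.686, 0.728, 0.001]
contact_force: [-0.5, -0.7, 0.1]
finger_gap: 0.298
```

Emit:
jog_arm([
  [255,[0,-1.5,0],[0,0,0]],
  [255,[0,0,0],[0,0,0]],
  [255,[0,0,0],[0,0,0]],
  [255,[0,0,0],[0,0,0]],
])

```text
time_s: 3.2
ee_pos: [410.5, 93.5, 231.2]
tcp_rot: [0.0, 0.686, 0.727, 0.0]
contact_force: [0.9, 0.3, 0.3]
finger_gap: 0.007
```

Run:
```python
from h import *
s=read_state();print(s['ee_pos'],s['contact_force'],s['finger_gap'])
im=snapshot("wrist");cv2.imwrite("pics/w2.png",im[:,:,::-1])
```

```text
[410.49229662  93.46190544 231.17856905] [0.87891392 0.31810647 0.34864273] 0.006661720378276339
```

View pics/w2.png

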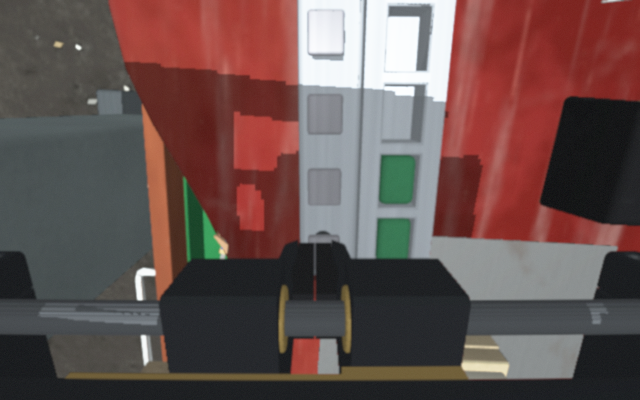

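Emit:
jog_arm([
  [255,[0,0,-10],[0,0,0]],
  [255,[0,0,-5],[0,0,0]],
  [255,[0,0,-5],[0,0,0]],
  [255,[0,0,-5],[0,0,0]],
  [255,[0,0,-1],[0,0,0]],
])

```text
time_s: 3.75
ee_pos: [411.5, 93.4, 206.1]
tcp_rot: [0.0, 0.686, 0.727, 0.0]
contact_force: [-7.5, -0.6, 35.5]
finger_gap: 0.006
```

Emit:
jog_arm([
  [255,[0,0,0],[0,0,0]],
  [255,[0,0,0],[0,0,0]],
])

```text
time_s: 3.95
ee_pos: [411.3, 93.4, 206.2]
tcp_rot: [0.001, 0.686, 0.727, 0.0]
contact_force: [-4.4, -0.7, 24.0]
finger_gap: 0.003
```

Emit:
jog_arm([
  [255,[0,0,28],[0,0,0]],
  [255,[-2,34.5,0],[0,0,0]],
  [255,[0,0,-10],[0,0,0]],
  [255,[0,0,-9],[0,0,0]],
  [255,[0,0,-8],[0,0,0]],
])

```text
time_s: 4.45
ee_pos: [408.5, 128.0, 205.3]
tcp_rot: [-0.0, 0.686, 0.727, 0.0]
contact_force: [-23.1, 5.3, 104.0]
finger_gap: 0.004
```

Emit:
jog_arm([
  [255,[0,0,-1],[0,0,0]],
  [255,[0,0,0],[0,0,0]],
])

```text
time_s: 4.65
ee_pos: [408.6, 127.9, 206.0]
tcp_rot: [-0.001, 0.687, 0.727, -0.0]
contact_force: [-11.5, 5.6, 38.6]
finger_gap: 0.005
```

Emit:
jog_arm([
  [255,[0,0,29],[0,0,0]],
  [255,[-2,34,0],[0,0,0]],
  [255,[-2,34,0],[0,0,0]],
  [255,[-1.6,33.5,0],[0,0,0]],
  [255,[0,0,0],[0,0,0]],
])

```text
time_s: 5.15
ee_pos: [401.8, 231.0, 232.1]
tcp_rot: [-0.001, 0.685, 0.728, -0.001]
contact_force: [0.5, -0.6, -0.4]
finger_gap: 0.006
```

Emit:
jog_arm([
  [255,[1.2,-1.3,-10],[0,0,0]],
  [255,[0,0,-5],[0,0,0]],
  [255,[0,0,-5],[0,0,0]],
  [255,[0,0,-4],[0,0,0]],
  [255,[0,0,-2],[0,0,0]],
])

```text
time_s: 5.65
ee_pos: [403.8, 227.4, 207.1]
tcp_rot: [-0.0, 0.687, 0.727, -0.001]
contact_force: [-2.2, -1.1, 4.8]
finger_gap: 0.007
```

Emit:
jog_arm([
  [255,[0,0,0],[0,0,0]],
  [255,[0,0,0],[0,0,0]],
])

```text
time_s: 5.85
ee_pos: [403.8, 227.8, 207.4]
tcp_rot: [0.0, 0.687, 0.727, -0.0]
contact_force: [1.0, 0.1, 0.0]
finger_gap: 0.008
```

Slightly further, then rise and look from above while opening.

Emit:
jog_arm([
  [255,[0,0,-1],[0,0,0]],
  [255,[0,0,-1],[0,0,0]],
  [255,[0,0,0],[0,0,0]],
])

```text
time_s: 6.15
ee_pos: [404.0, 228.0, 206.3]
tcp_rot: [0.0, 0.686, 0.727, -0.0]
contact_force: [-1.8, -1.9, 9.0]
finger_gap: 0.003
```

Emit:
jog_arm([
  [150,[0,0,40],[0,0,0]],
  [150,[7,-10,50],[0,0,0]],
  [150,[7,-17,50],[0,0,0]],
  [150,[7,-17,40],[0,0,0]],
  [150,[0,0,0],[0,0,0]],
])

```text
time_s: 6.65
ee_pos: [426.6, 184.6, 387.4]
tcp_rot: [0.004, 0.687, 0.727, 0.004]
contact_force: [1.3, 0.4, 0.4]
finger_gap: 0.406
```

Emit:
jog_arm([
  [150,[0,0,0],[0,0,0]],
  [150,[0,0,0],[0,0,0]],
])

```text
time_s: 6.85
ee_pos: [423.6, 185.6, 379.7]
tcp_rot: [-0.001, 0.686, 0.727, -0.001]
contact_force: [-0.1, -0.8, -0.6]
finger_gap: 0.407
```

Run:
```python
from h import *
s=read_state();print(s['ee_pos'],s['contact_force'],s['finger_gap'])
im=snapshot("wrist");cv2.imwrite("pics/w3.png",im[:,:,::-1]);C=cam("wrist",s)
for o in greens(im,C,56,(260,60,450,290)):print(*o)
```

```text
[423.58511718 185.55665413 379.67643652] [-0.10266379 -0.84569267 -0.58660336] 0.40720670479137444
[445.7 232.1  56. ] 476 [343.5 136.8] [445.8 231.9] [15.4 23.2] 4.2
[450.8 132.9  56. ] 422 [340.4 240. ] [450.6 132.8] [15.9 27.3] 3.3
[452.8 100.   56. ] 394 [339.8 270.6] [452.5 100. ] [15.2 27.9] 4.1
```

View pics/w3.png

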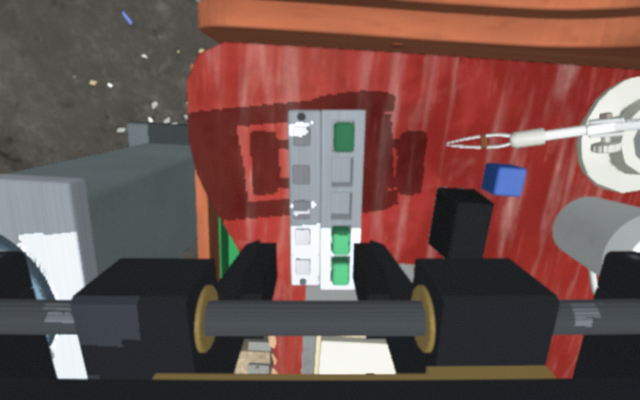

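Emit:
jog_arm([
  [150,[0,-45,10],[0,0,0]],
  [150,[0,-45,10],[0,0,0]],
  [150,[0,-45,10],[0,0,0]],
  [150,[0,-45,0],[0,0,0]],
  [150,[0,-45,0],[0,0,0]],
])

```text
time_s: 7.4
ee_pos: [423.7, -40.6, 410.0]
tcp_rot: [-0.001, 0.686, 0.728, -0.0]
contact_force: [0.3, -0.2, 0.2]
finger_gap: 0.41
```

Emit:
jog_arm([
  [150,[0,-45,0],[0,0,0]],
  [150,[0,-45,0],[0,0,0]],
  [150,[0,-45,0],[0,0,0]],
  [150,[0,-30,0],[0,0,0]],
  [150,[0,0,0],[0,0,0]],
])

```text
time_s: 7.9
ee_pos: [424.0, -207.2, 409.3]
tcp_rot: [-0.001, 0.688, 0.726, -0.0]
contact_force: [0.3, 0.1, -0.4]
finger_gap: 0.413
```

Emit:
jog_arm([
  [150,[0,0,0],[0,0,0]],
  [150,[0,0,0],[0,0,0]],
])

```text
time_s: 8.1
ee_pos: [424.3, -203.4, 410.1]
tcp_rot: [-0.001, 0.686, 0.728, 0.0]
contact_force: [0.4, 0.0, -0.2]
finger_gap: 0.41
```

Run:
```python
from h import *
s=read_state();print(s['ee_pos'],s['tcp_rot'],s['finger_gap'],s['q'])
im=snapshot("wrist");cv2.imwrite("pics/w4.png",im[:,:,::-1])
crop(im,230,60,450,290,3.4,"w4c.png")
```

```text
[ 424.25437591 -203.37255028  410.11216539] [-1.20564601e-03  6.86036712e-01  7.27565921e-01  7.97419163e-05] 0.41032201851349565 [-7.00172299e-01 -6.35902752e-02  1.85316691e+00  3.00866083e-04
  1.35441466e+00 -7.58976903e-01]
```

View pics/w4.png

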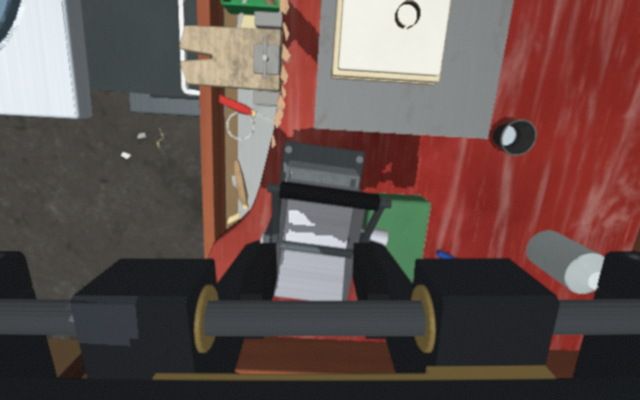

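View pics/w4c.png

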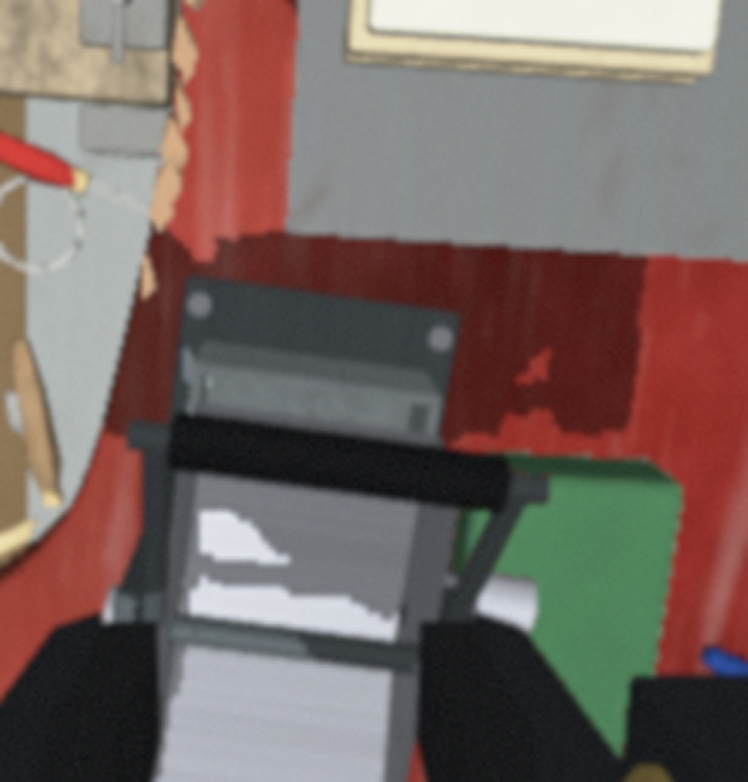

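Run:
```python
from h import *
C=cam("wrist")
a=unproj(C,[[281.5,190],[380.6,201.8]],177);print(a,np.linalg.norm(a[1]-a[0]),a.mean(0),np.degrees(np.arctan2(*(a[1]-a[0])[[1,0]])))
b=unproj(C,[[285.3,141.8],[364.7,152.1]],5);print(b,np.linalg.norm(b[1]-b[0]),b.mean(0),np.degrees(np.arctan2(*(b[1]-b[0])[[1,0]])))
m,mb=a.mean(0),b.mean(0)
for th in [-7,-6,-5,-4]:
    t=np.radians(th); ya=np.array([-np.sin(t),np.cos(t)]); print(th,m[:2]-61*ya,mb[:2]-75*ya)
T=cam("top");im=snapshot("top")
o=np.array([429,-262,0]);
crop(im,340,195,420,270,8,"t2.png")
```

```text
[[ 400.91854378 -186.06944071  177.        ]
 [ 466.97891126 -190.24342075  177.        ]] 66.19210119553789 [ 433.94872752 -188.15643073  177.        ] -3.6153893463731603
[[ 388.3377469  -171.86023296    5.        ]
 [ 480.01835372 -178.18911964    5.        ]] 91.89879473608933 [ 434.17805031 -175.0246763     5.        ] -3.9489717817284022
-7 [ 426.51469757 -248.70174598] [ 425.03784956 -249.46563768]
-6 [ 427.57249126 -248.82226635] [ 426.33841557 -249.61381846]
-5 [ 428.63222721 -248.92430732] [ 427.64136961 -249.73927866]
-4 [ 429.69358262 -249.0078378 ] [ 428.94631478 -249.84198007]
```

View pics/t2.png

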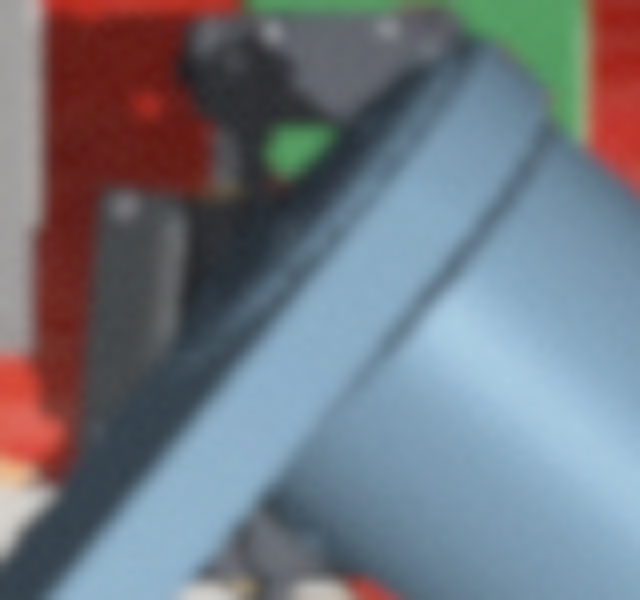

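Run:
```python
from h import *
C=cam("wrist")
t=np.radians(-3.8);Rz=np.array([[np.cos(t),-np.sin(t)],[np.sin(t),np.cos(t)]]);o=np.array([429.5,-249.3])
def st(u,v,z): return ((unproj(C,[[230+u/3.4,60+v/3.4]],z)[0,:2]-o)@Rz).round(1)
for z in (85,125,131): print('strip',z,st(290,643,z),st(172,630,z),st(415,657,z))
print('walls rim',st(182,560,129),st(430,560,129),'floor edges',st(190,560,85),st(410,560,85),'strip ends',st(115,610,125),st(535,600,125))
print('pivot',st(520,605,125))
P=lambda x,y,z: (proj(C,[[*(o+Rz@[x,y]),z]])[0]-[230,60])*3.4
for y in (45,40,35,30): print(y,P(0,y,129),P(0,y,85))
```

```text
strip 85 [  0.1 -18.2] [-34.4 -18.4] [ 37. -18.]
strip 125 [-2.1 -0.7] [-32.2  -0.9] [29.9 -0.6]
strip 131 [-2.5  1.9] [-31.8   1.7] [28.8  2. ]
walls rim [-31.3  19.5] [28.8 27.1] floor edges [-31.4   3.7] [30.9 11.6] strip ends [-46.9   2.7] [57.4 18.5]
pivot [53.9 16.7]
45 [322.9748974  475.62137922] [318.19333995 433.50527144]
40 [320.197512   495.51656183] [315.80933154 450.9110431 ]
35 [317.44697498 515.21677746] [313.44522416 468.17007199]
30 [314.72298435 534.72426642] [311.10082615 485.28379419]
```

Run:
```python
from h import *
im=cv2.imread("pics/scene0.png")[:,:,::-1]
crop(im,295,210,385,330,5,"s0c.png")
im=cv2.imread("pics/top0.png")[:,:,::-1]
crop(im,340,195,420,270,8,"t0c.png")
S=cam("scene");T=cam("top")
t=np.radians(-3.8);Rz=np.array([[np.cos(t),-np.sin(t)],[np.sin(t),np.cos(t)]]);o=np.array([429.5,-249.3])
P=lambda x,y,z: [(proj(S,[[*(o+Rz@[x,y]),z]])[0]-[295,210])*5,(proj(T,[[*(o+Rz@[x,y]),z]])[0]-[340,195])*8]
for p in [(-31,0,125),(31,0,125),(-31,-18,85),(31,-18,85),(0,61,177),(-35,-71,50),(35,-71,50),(-33,61,177),(33,61,177)]: print(p,np.round(P(*p)))
```

```text
(-31, 0, 125) [[144. 257.]
 [352. 441.]]
(31, 0, 125) [[263. 209.]
 [367. 245.]]
(-31, -18, 85) [[163. 345.]
 [383. 438.]]
(31, -18, 85) [[279. 295.]
 [398. 250.]]
(0, 61, 177) [[140.  66.]
 [191. 330.]]
(-35, -71, 50) [[213. 483.]
 [516. 457.]]
(35, -71, 50) [[345. 422.]
 [531. 252.]]
(-33, 61, 177) [[ 76.  89.]
 [182. 441.]]
(33, 61, 177) [[203.  44.]
 [200. 221.]]
```

View pics/s0c.png

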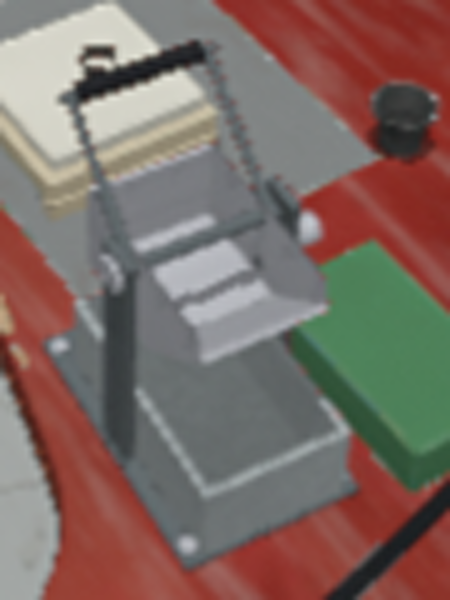

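View pics/t0c.png

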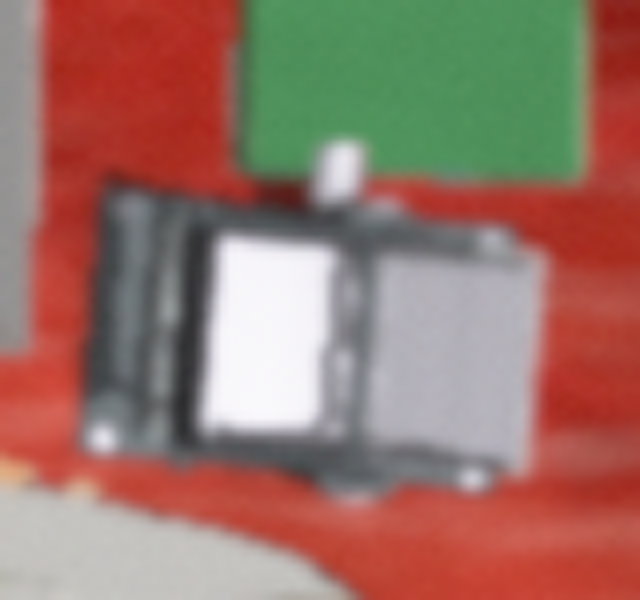

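Emit:
jog_arm([
  [150,[4,43,0],[0,0,0]],
  [150,[4,43,0],[0,0,0]],
  [150,[4,43,0],[0,0,0]],
  [150,[4,43,-15],[0,0,0]],
  [150,[4,43,-30],[0,0,0]],
])

```text
time_s: 8.7
ee_pos: [444.5, 10.9, 369.5]
tcp_rot: [0.003, 0.686, 0.728, 0.002]
contact_force: [0.8, 0.3, 0.5]
finger_gap: 0.413
```

Emit:
jog_arm([
  [150,[4,43,-40],[0,0,0]],
  [150,[5,42,-40],[0,0,0]],
  [150,[0,0,-30],[0,0,0]],
  [150,[0,0,0],[0,0,0]],
  [150,[0,0,0],[0,0,0]],
])

```text
time_s: 9.2
ee_pos: [451.6, 81.5, 269.7]
tcp_rot: [-0.0, 0.686, 0.728, -0.0]
contact_force: [-0.1, 0.1, 0.5]
finger_gap: 0.412
```

Run:
```python
from h import *
s=read_state();print(s['ee_pos'],s['tcp_rot'])
im=snapshot("wrist");cv2.imwrite("pics/w5.png",im[:,:,::-1]);C=cam("wrist",s)
for o in greens(im,C,56,(200,20,500,290)):print(*o)
```

```text
[451.57413988  81.47090078 269.72439439] [-3.12588085e-04  6.85966021e-01  7.27633443e-01 -3.04857566e-04]
[451.6 130.2  56. ] 1192 [320.4 146.8] [451.6 129.9] [16.6 24.1] 3.4
[453.5  97.8  56. ] 1140 [320.2 201. ] [453.7  97.6] [16.2 26.4] 3.0
```

View pics/w5.png

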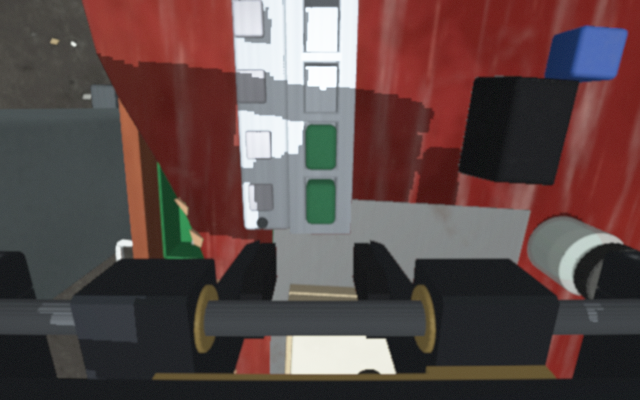

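Emit:
jog_arm([
  [150,[1.8,15,-15],[0,0,0]],
  [150,[0,0,-20],[0,0,0]],
  [150,[0,0,-15],[0,0,0]],
  [150,[0,0,-8],[0,0,0]],
  [150,[0,0,0],[0,0,0]],
], force=20)

```text
time_s: 9.75
ee_pos: [454.0, 95.4, 211.9]
tcp_rot: [0.0, 0.687, 0.727, 0.0]
contact_force: [0.4, 0.2, 0.3]
finger_gap: 0.411
```

Emit:
jog_arm([
  [255,[0,0,0],[0,0,0]],
  [255,[0,0,0],[0,0,0]],
  [255,[0,0,0],[0,0,0]],
  [255,[0,0,0],[0,0,0]],
])

```text
time_s: 10.15
ee_pos: [454.1, 95.8, 212.2]
tcp_rot: [0.001, 0.686, 0.727, 0.001]
contact_force: [0.3, -0.6, 3.6]
finger_gap: 0.2
```

Emit:
jog_arm([
  [255,[0,0,30],[0,0,0]],
  [255,[0,0,45],[0,0,0]],
  [255,[0,-20,45],[0,0,0]],
  [255,[-5,-40,30],[0,0,0]],
  [255,[-5,-40,20],[0,0,-3]],
])

```text
time_s: 10.65
ee_pos: [443.6, -4.4, 384.2]
tcp_rot: [0.002, 0.705, 0.71, 0.001]
contact_force: [1.1, -0.6, 0.1]
finger_gap: 0.199
```

Emit:
jog_arm([
  [255,[-6,-40,10],[0,0,-4]],
  [255,[-6,-40,0],[0,0,0]],
  [255,[-6,-40,0],[0,0,0]],
  [255,[-5,-40,0],[0,0,0]],
  [255,[-4,-40,0],[0,0,0]],
])

```text
time_s: 11.15
ee_pos: [415.9, -205.3, 391.4]
tcp_rot: [0.0, 0.73, 0.684, 0.0]
contact_force: [1.0, 0.1, -0.7]
finger_gap: 0.202
```

Emit:
jog_arm([
  [255,[0,-22,0],[0,0,0]],
  [255,[0,0,0],[0,0,0]],
  [255,[0,0,0],[0,0,0]],
])

```text
time_s: 11.45
ee_pos: [416.4, -225.7, 390.9]
tcp_rot: [-0.001, 0.73, 0.684, 0.0]
contact_force: [-0.5, 0.4, 0.4]
finger_gap: 0.201
```

Run:
```python
from h import *
s=read_state();print(s['ee_pos'],s['tcp_rot'],s['finger_gap'])
im=snapshot("wrist");cv2.imwrite("pics/w6.png",im[:,:,::-1])
```

```text
[ 416.3948857  -225.68812244  390.93676472] [-5.57602183e-04  7.29938359e-01  6.83512730e-01  1.69800783e-04] 0.20069279674596557
```

View pics/w6.png

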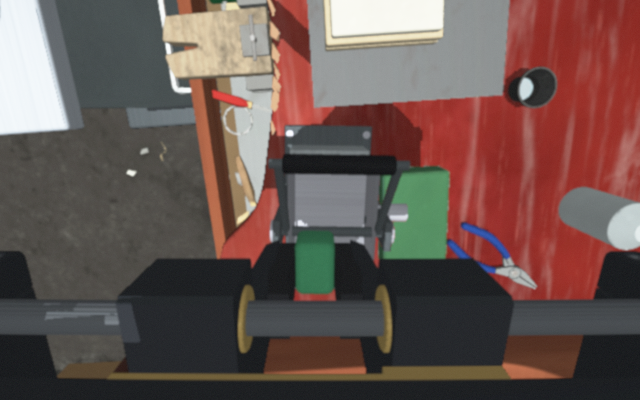

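Emit:
jog_arm([
  [255,[14.5,-1.5,-20],[0,0,0]],
  [255,[0,0,-30],[0,0,0]],
  [255,[0,0,-25],[0,0,0]],
  [255,[0,0,-15],[0,0,0]],
  [255,[0,0,0],[0,0,0]],
])

```text
time_s: 12.0
ee_pos: [430.5, -225.1, 299.0]
tcp_rot: [-0.003, 0.729, 0.685, -0.0]
contact_force: [-0.3, 0.5, -1.2]
finger_gap: 0.201
```

Run:
```python
from h import *
s=read_state();print(s['ee_pos'],s['contact_force'],s['finger_gap'])
im=snapshot("wrist");cv2.imwrite("pics/w7.png",im[:,:,::-1])
im=snapshot("scene");crop(im,265,150,425,290,4.5,"s7.png")
```

```text
[ 430.5256008  -225.12826052  298.9798529 ] [-0.27911265  0.478678   -1.15787389] 0.20056305507742317
```

View pics/w7.png

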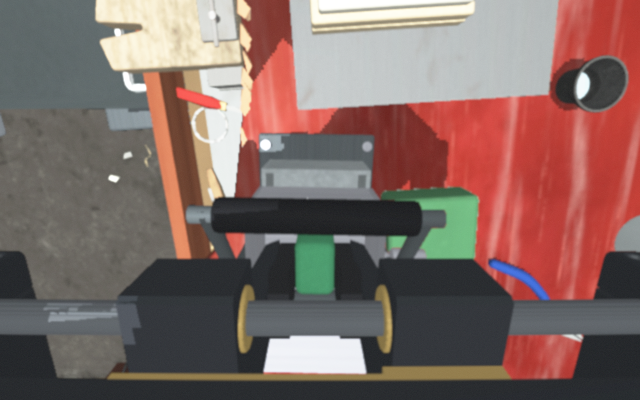

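View pics/s7.png

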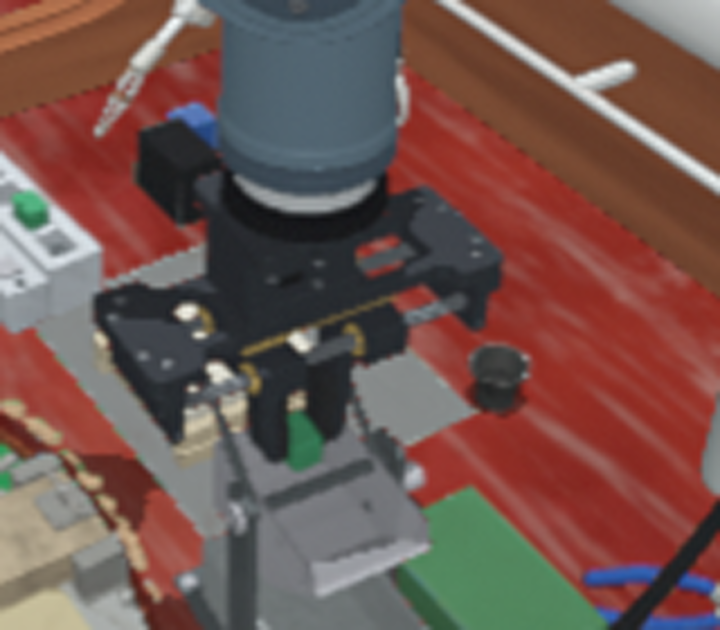

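Emit:
jog_arm([
  [165,[0,0,-2],[0,0,0]],
  [165,[0,0,0],[0,0,0]],
  [165,[0,0,0],[0,0,0]],
])

```text
time_s: 12.4
ee_pos: [431.3, -227.4, 300.0]
tcp_rot: [0.001, 0.73, 0.684, 0.0]
contact_force: [-0.2, 0.1, 0.7]
finger_gap: 0.352
```

Emit:
jog_arm([
  [150,[0,0,30],[0,0,0]],
  [150,[0,0,40],[0,0,0]],
  [150,[0,25,25],[0,0,0]],
  [150,[3,40,0],[0,0,4]],
  [150,[3,40,0],[0,0,3]],
])

```text
time_s: 12.9
ee_pos: [437.2, -121.8, 395.9]
tcp_rot: [0.002, 0.686, 0.727, 0.0]
contact_force: [0.3, 0.3, -0.2]
finger_gap: 0.414
```

Run:
```python
from h import *
s=read_state();print(s['ee_pos'],s['contact_force'],s['finger_gap'])
im=snapshot("scene");crop(im,265,150,425,290,4.5,"s8.png")
```

```text
[ 437.19072986 -121.84323067  395.92811114] [ 0.25462563  0.29763682 -0.20219003] 0.41381746856313906
```

View pics/s8.png

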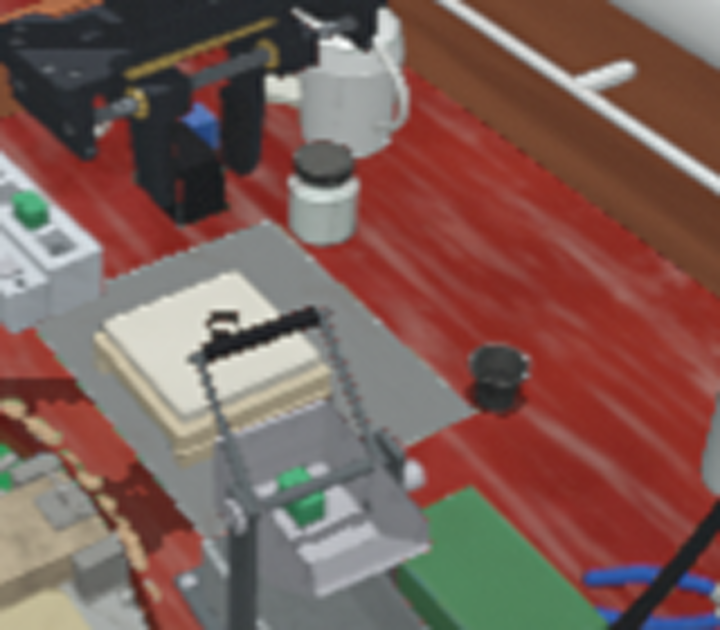

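Emit:
jog_arm([
  [150,[3,42,0],[0,0,0]],
  [150,[3,42,0],[0,0,0]],
  [150,[3,42,-30],[0,0,0]],
  [150,[3,42,-40],[0,0,0]],
  [150,[2,42,-30],[0,0,0]],
])

```text
time_s: 13.45
ee_pos: [450.4, 80.3, 301.1]
tcp_rot: [0.001, 0.687, 0.727, 0.0]
contact_force: [0.6, 0.1, 0.5]
finger_gap: 0.413
```

Emit:
jog_arm([
  [150,[0,23,-25],[0,0,0]],
  [150,[0,0,0],[0,0,0]],
  [150,[0,0,0],[0,0,0]],
])

```text
time_s: 13.75
ee_pos: [450.6, 102.1, 276.9]
tcp_rot: [-0.0, 0.686, 0.728, -0.0]
contact_force: [0.6, -0.8, 0.0]
finger_gap: 0.412
```

Run:
```python
from h import *
s=read_state();print(s['ee_pos'],s['tcp_rot'])
im=snapshot("wrist");cv2.imwrite("pics/w9.png",im[:,:,::-1]);C=cam("wrist",s)
for o in greens(im,C,56,(200,0,500,290)):print(*o)
```

```text
[450.63479561 102.08708408 276.89340175] [-8.85741794e-05  6.85919337e-01  7.27677497e-01 -3.38616442e-04]
[446.6 222.6  56. ] 762 [321.   11.9] [446.6 222.2] [16.3 12.3] 3.4
[451.6 131.2  56. ] 1076 [319.7 177.6] [451.8 131.1] [16.  25.7] 3.0
```

View pics/w9.png

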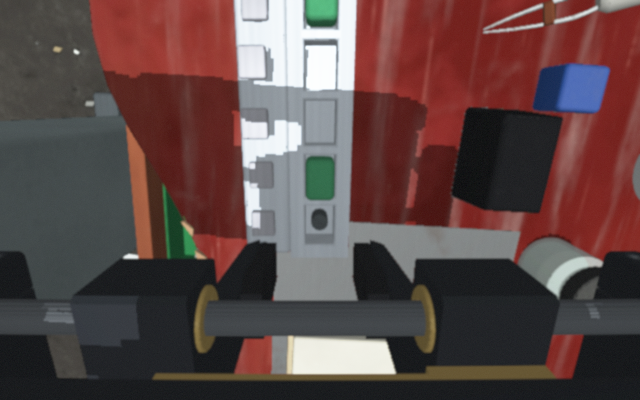

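Emit:
jog_arm([
  [150,[0.8,28,-15],[0,0,0]],
  [150,[0,0,-20],[0,0,0]],
  [150,[0,0,-20],[0,0,0]],
  [150,[0,0,-10],[0,0,0]],
  [150,[0,0,0],[0,0,0]],
])

```text
time_s: 14.3
ee_pos: [451.6, 129.1, 211.7]
tcp_rot: [-0.0, 0.687, 0.727, -0.0]
contact_force: [-0.5, -0.1, -0.3]
finger_gap: 0.412
```

Emit:
jog_arm([
  [255,[0,0,0],[0,0,0]],
  [255,[0,0,0],[0,0,0]],
  [255,[0,0,0],[0,0,0]],
  [255,[0,0,0],[0,0,0]],
])

```text
time_s: 14.7
ee_pos: [452.0, 130.0, 212.7]
tcp_rot: [0.001, 0.686, 0.727, 0.001]
contact_force: [-0.0, -1.2, 4.1]
finger_gap: 0.204
```

Emit:
jog_arm([
  [255,[0,0,30],[0,0,0]],
  [255,[0,0,45],[0,0,0]],
  [255,[0,-20,45],[0,0,0]],
  [255,[-4,-43,30],[0,0,0]],
  [255,[-5,-43,20],[0,0,-3]],
])

```text
time_s: 15.2
ee_pos: [442.6, 25.7, 383.2]
tcp_rot: [0.002, 0.704, 0.71, 0.001]
contact_force: [1.9, 0.3, 0.2]
finger_gap: 0.202
```

Emit:
jog_arm([
  [255,[-5,-43,10],[0,0,-4]],
  [255,[-5,-43,0],[0,0,0]],
  [255,[-5,-43,0],[0,0,0]],
  [255,[-5,-43,0],[0,0,0]],
  [255,[-5,-43,0],[0,0,0]],
])

```text
time_s: 15.7
ee_pos: [416.9, -190.3, 390.6]
tcp_rot: [0.0, 0.73, 0.684, 0.0]
contact_force: [1.2, -0.2, 0.3]
finger_gap: 0.202
```

Emit:
jog_arm([
  [255,[-4,-43,0],[0,0,0]],
  [255,[0,-42,0],[0,0,0]],
  [255,[0,0,0],[0,0,0]],
  [255,[0,0,0],[0,0,0]],
])

```text
time_s: 16.1
ee_pos: [413.2, -274.2, 389.9]
tcp_rot: [-0.001, 0.73, 0.683, 0.0]
contact_force: [-0.0, -0.4, -0.8]
finger_gap: 0.198
```

Run:
```python
from h import *
s=read_state();print(s['ee_pos'],s['tcp_rot'],s['finger_gap'])
im=snapshot("wrist");cv2.imwrite("pics/w10.png",im[:,:,::-1])
```

```text
[ 413.20054406 -274.1733766   389.9265449 ] [-6.09241767e-04  7.30189537e-01  6.83244343e-01  1.91734105e-04] 0.19813898063011381
```

View pics/w10.png

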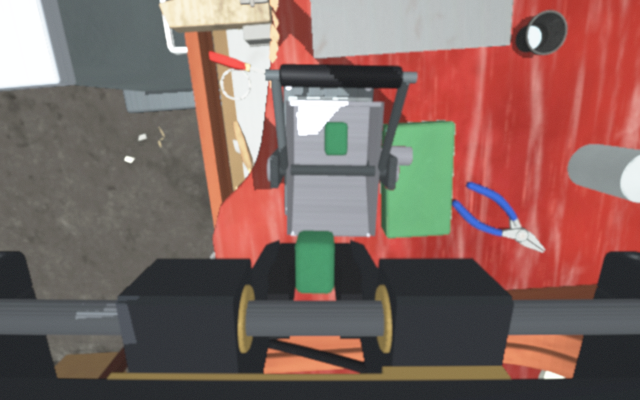

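Emit:
jog_arm([
  [255,[0.5,0,-25],[0,0,0]],
  [255,[0,0,-30],[0,0,0]],
  [255,[0,0,-25],[0,0,0]],
  [255,[0,0,-12],[0,0,0]],
  [255,[0,0,0],[0,0,0]],
])

```text
time_s: 16.65
ee_pos: [413.9, -272.2, 296.9]
tcp_rot: [-0.002, 0.729, 0.684, 0.0]
contact_force: [-0.2, -0.0, -0.5]
finger_gap: 0.2
```

Emit:
jog_arm([
  [165,[0,0,0],[0,0,0]],
  [165,[0,0,0],[0,0,0]],
  [165,[0,0,0],[0,0,0]],
])

```text
time_s: 16.95
ee_pos: [414.4, -274.1, 299.5]
tcp_rot: [0.001, 0.729, 0.684, -0.0]
contact_force: [-0.4, 0.0, 0.3]
finger_gap: 0.351
```

Emit:
jog_arm([
  [150,[0,0,45],[0,0,0]],
  [150,[0,0,45],[0,0,0]],
  [150,[0,40,10],[0,0,0]],
  [150,[3,40,0],[0,0,4]],
  [150,[3,40,0],[0,0,3]],
])

```text
time_s: 17.45
ee_pos: [419.9, -152.9, 399.9]
tcp_rot: [0.002, 0.686, 0.728, 0.0]
contact_force: [0.6, 1.3, 0.4]
finger_gap: 0.41
```

Run:
```python
from h import *
s=read_state();print(s['ee_pos'],s['contact_force'],s['finger_gap'])
im=snapshot("scene");crop(im,235,150,425,290,4,"s11.png")
```

```text
[ 419.94540772 -152.93322757  399.86570103] [0.59515166 1.2866944  0.37455925] 0.4098594507766603
```

View pics/s11.png

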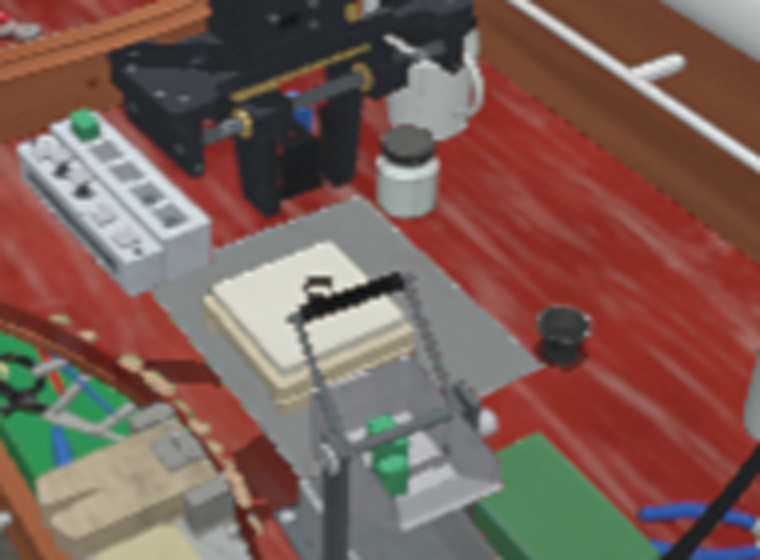

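Emit:
jog_arm([
  [150,[3,45,0],[0,0,0]],
  [150,[3,45,0],[0,0,0]],
  [150,[3,45,0],[0,0,0]],
  [150,[3,45,0],[0,0,0]],
  [150,[3,45,0],[0,0,0]],
])

```text
time_s: 18.0
ee_pos: [434.9, 72.8, 399.2]
tcp_rot: [0.001, 0.687, 0.727, 0.001]
contact_force: [0.2, -0.3, -0.2]
finger_gap: 0.417
```

Emit:
jog_arm([
  [150,[3,45,-30],[0,0,0]],
  [150,[3,45,-40],[0,0,0]],
  [150,[4,42,-40],[0,0,0]],
  [150,[0,0,-15],[0,0,0]],
  [150,[0,0,0],[0,0,0]],
])

```text
time_s: 18.5
ee_pos: [442.7, 186.9, 285.9]
tcp_rot: [-0.001, 0.686, 0.728, -0.002]
contact_force: [-0.1, 0.1, 0.5]
finger_gap: 0.41
```

Run:
```python
from h import *
s=read_state();print(s['ee_pos'],s['tcp_rot'])
im=snapshot("wrist");cv2.imwrite("pics/w12.png",im[:,:,::-1]);C=cam("wrist",s)
for o in greens(im,C,56,(200,0,500,290)):print(*o)
```

```text
[442.65655373 186.8605953  285.92538986] [-0.00137706  0.68569407  0.72788615 -0.00187126]
[446.  232.5  56. ] 995 [326.5 149.1] [446.1 232.3] [15.8 23.7] 3.4
```

View pics/w12.png

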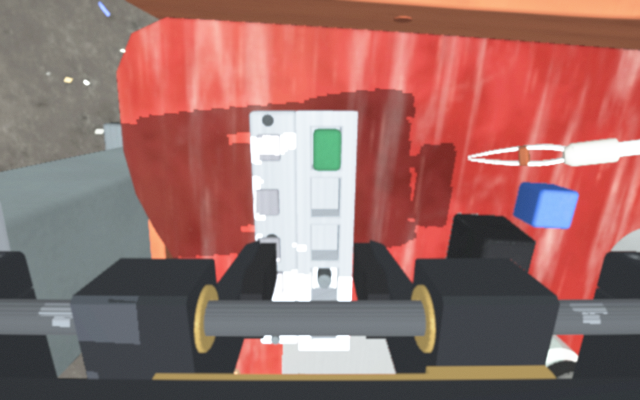

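Emit:
jog_arm([
  [150,[3.3,45,-10],[0,0,0]],
  [150,[0,0,-25],[0,0,0]],
  [150,[0,0,-25],[0,0,0]],
  [150,[0,0,-10],[0,0,0]],
  [150,[0,0,0],[0,0,0]],
])

```text
time_s: 19.05
ee_pos: [447.3, 230.4, 218.1]
tcp_rot: [-0.0, 0.687, 0.727, -0.0]
contact_force: [-0.0, -0.1, 0.8]
finger_gap: 0.413
```

Emit:
jog_arm([
  [150,[-1,0,-6],[0,0,0]],
  [150,[0,0,0],[0,0,0]],
  [255,[0,0,0],[0,0,0]],
  [255,[0,0,0],[0,0,0]],
  [255,[0,0,0],[0,0,0]],
])

```text
time_s: 19.55
ee_pos: [446.3, 231.2, 212.5]
tcp_rot: [0.0, 0.686, 0.727, 0.0]
contact_force: [-0.3, -0.2, 1.4]
finger_gap: 0.202
```

Emit:
jog_arm([
  [255,[0,0,0],[0,0,0]],
])

```text
time_s: 19.65
ee_pos: [446.3, 231.2, 212.5]
tcp_rot: [0.0, 0.686, 0.727, 0.0]
contact_force: [0.3, -0.2, 2.7]
finger_gap: 0.201
```

Emit:
jog_arm([
  [255,[0,0,30],[0,0,0]],
  [255,[0,0,45],[0,0,0]],
  [255,[0,-20,45],[0,0,0]],
  [255,[0,-43,30],[0,0,0]],
  [255,[0,-43,20],[0,0,-3]],
])

```text
time_s: 20.15
ee_pos: [446.0, 126.7, 383.3]
tcp_rot: [0.001, 0.705, 0.71, 0.001]
contact_force: [0.7, 0.5, -1.1]
finger_gap: 0.204
```

Emit:
jog_arm([
  [255,[0,-45,10],[0,0,-4]],
  [255,[0,-45,0],[0,0,0]],
  [255,[0,-45,0],[0,0,0]],
  [255,[0,-45,0],[0,0,0]],
  [255,[0,-45,0],[0,0,0]],
])

```text
time_s: 20.65
ee_pos: [445.5, -99.5, 390.8]
tcp_rot: [0.0, 0.73, 0.684, 0.0]
contact_force: [0.4, 0.2, -1.1]
finger_gap: 0.202
```

Emit:
jog_arm([
  [255,[-1,-45,0],[0,0,0]],
  [255,[-2,-45,0],[0,0,0]],
  [255,[-2,-45,0],[0,0,0]],
  [255,[0,-41,0],[0,0,0]],
  [255,[0,0,0],[0,0,0]],
])

```text
time_s: 21.15
ee_pos: [440.5, -278.0, 390.6]
tcp_rot: [0.001, 0.731, 0.682, -0.001]
contact_force: [-0.3, 0.8, 0.1]
finger_gap: 0.198
```

Run:
```python
from h import *
s=read_state();print(s['ee_pos'],s['tcp_rot'],s['finger_gap'])
im=snapshot("wrist");cv2.imwrite("pics/w13.png",im[:,:,::-1])
```

```text
[ 440.45967107 -278.0312717   390.57339062] [ 6.50426657e-04  7.31152895e-01  6.82213129e-01 -5.17664112e-04] 0.1983802388355814
```

View pics/w13.png

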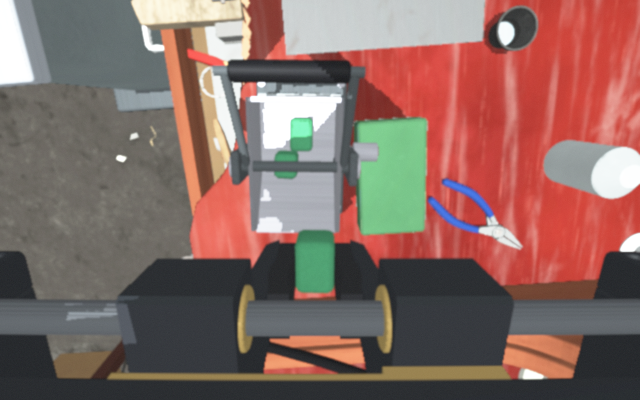

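Emit:
jog_arm([
  [255,[0.5,0,-25],[0,0,0]],
  [255,[0,0,-30],[0,0,0]],
  [255,[0,0,-25],[0,0,0]],
  [255,[0,0,-12],[0,0,0]],
  [255,[0,0,0],[0,0,0]],
])

```text
time_s: 21.7
ee_pos: [441.3, -272.5, 297.3]
tcp_rot: [-0.002, 0.729, 0.684, 0.0]
contact_force: [0.1, -0.4, -0.3]
finger_gap: 0.203
```

Emit:
jog_arm([
  [165,[0,0,0],[0,0,0]],
  [165,[0,0,0],[0,0,0]],
  [165,[0,0,0],[0,0,0]],
])

```text
time_s: 22.0
ee_pos: [441.9, -274.0, 299.9]
tcp_rot: [0.001, 0.729, 0.684, 0.0]
contact_force: [-0.0, -0.2, 1.2]
finger_gap: 0.353
```

Emit:
jog_arm([
  [165,[0,0,45],[0,0,0]],
  [165,[0,0,45],[0,0,0]],
  [255,[-3,40,5],[0,0,0]],
  [255,[-3,40,0],[0,0,0]],
  [255,[0,20,0],[0,0,0]],
])

```text
time_s: 22.5
ee_pos: [435.1, -171.7, 394.8]
tcp_rot: [0.001, 0.729, 0.684, 0.0]
contact_force: [0.3, 0.2, -0.8]
finger_gap: 0.106
```

Emit:
jog_arm([
  [255,[0,0,0],[0,0,0]],
  [255,[0,0,0],[0,0,0]],
  [255,[0,0,0],[0,0,0]],
])

```text
time_s: 22.8
ee_pos: [435.7, -174.7, 394.0]
tcp_rot: [0.0, 0.73, 0.684, -0.0]
contact_force: [-0.9, 1.0, 0.5]
finger_gap: 0.003
```

Run:
```python
from h import *
s=read_state();print(s['ee_pos'],s['contact_force'],s['finger_gap'],s['time_s'])
im=snapshot("wrist");cv2.imwrite("pics/w14.png",im[:,:,::-1])
im=snapshot("scene");crop(im,235,150,425,330,3,"s14.png")
```

```text
[ 435.66960398 -174.72990596  393.95251997] [-0.94360174  0.97789292  0.48079997] 0.003076456274299823 22.8
```

View pics/w14.png

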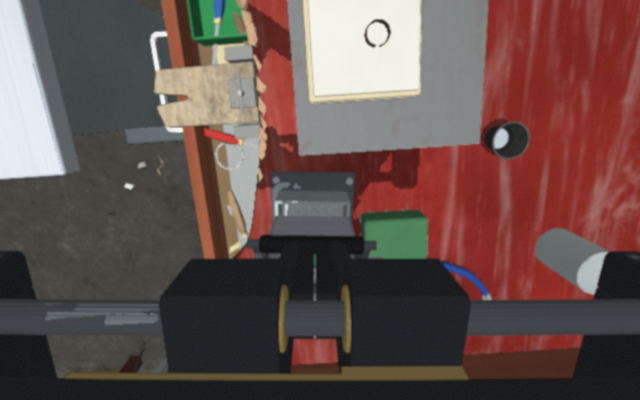

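View pics/s14.png

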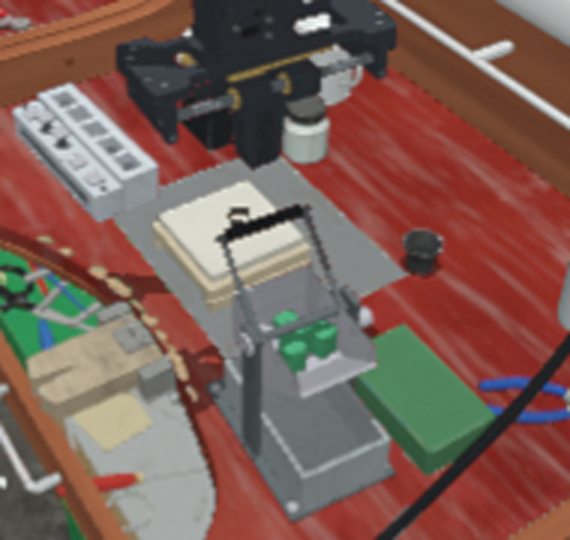

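Emit:
jog_arm([
  [255,[-0.5,11,0],[0,0,0]],
  [255,[0,0,-25],[0,0,0]],
  [255,[0,0,-25],[0,0,0]],
  [255,[0,0,-15],[0,0,0]],
  [255,[0,0,0],[0,0,0]],
], force=40)

```text
time_s: 23.4
ee_pos: [434.1, -162.1, 326.3]
tcp_rot: [-0.003, 0.73, 0.684, -0.0]
contact_force: [-0.3, 0.1, -0.1]
finger_gap: 0.008
```

Emit:
jog_arm([
  [255,[0,0,0],[0,0,0]],
])

```text
time_s: 23.5
ee_pos: [435.1, -162.8, 328.8]
tcp_rot: [-0.0, 0.73, 0.684, -0.0]
contact_force: [-0.3, -0.2, 0.0]
finger_gap: 0.008
```

Run:
```python
from h import *
s=read_state();print(s['ee_pos'],s['contact_force'],s['finger_gap'],s['time_s'])
t=np.radians(-3.8);Rz=np.array([[np.cos(t),-np.sin(t)],[np.sin(t),np.cos(t)]]);o=np.array([429.5,-249.3])
print((s['ee_pos'][:2]-o)@Rz)
im=snapshot("wrist");cv2.imwrite("pics/w15.png",im[:,:,::-1])
im=snapshot("scene");crop(im,265,170,425,300,4,"s15.png")
```

```text
[ 435.09493268 -162.80610614  328.79788782] [-0.29537025 -0.24980711  0.00182501] 0.007522936026239554 23.5
[-0.14965567 86.67453231]
```

View pics/w15.png

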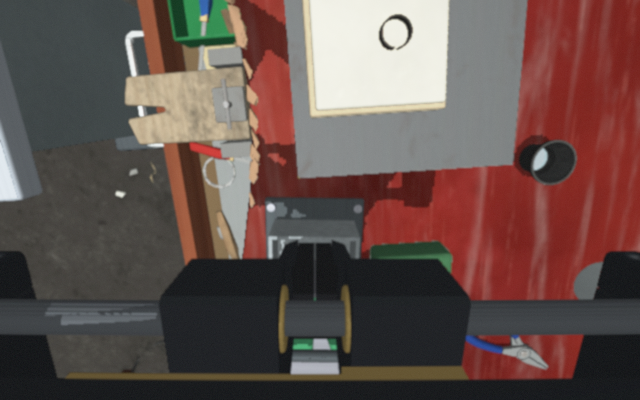

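View pics/s15.png

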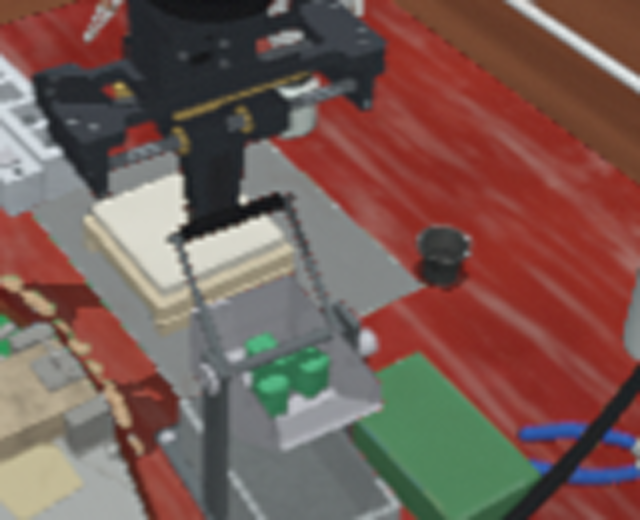

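Emit:
jog_arm([
  [255,[-0.6,-10,0],[0,0,0]],
  [255,[-0.4,-6,5],[0,0,0]],
  [255,[-0.4,-6,5],[0,0,0]],
  [255,[-0.4,-6,4.5],[0,0,0]],
  [255,[-0.5,-8,4.5],[0,0,0]],
])

```text
time_s: 24.1
ee_pos: [432.7, -198.6, 348.1]
tcp_rot: [-0.001, 0.73, 0.684, 0.001]
contact_force: [1.1, 5.7, 0.6]
finger_gap: 0.005
```

Run:
```python
from h import *
im=snapshot("scene");crop(im,265,170,425,300,4,"s16.png")
```

```text
(no output)
```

View pics/s16.png

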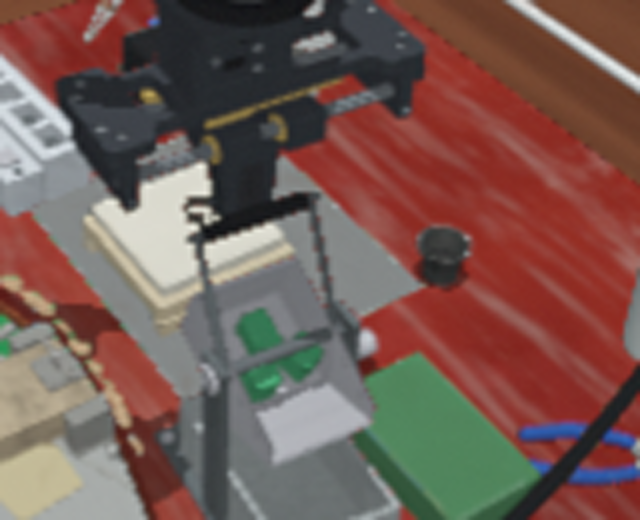

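Emit:
jog_arm([
  [255,[-0.6,-9,4],[0,0,0]],
  [255,[-0.7,-10,3],[0,0,0]],
  [255,[-0.7,-10,2],[0,0,0]],
  [255,[-0.7,-10,0],[0,0,0]],
  [255,[-0.7,-11,-1],[0,0,0]],
])

```text
time_s: 24.65
ee_pos: [429.0, -248.6, 355.5]
tcp_rot: [-0.001, 0.73, 0.684, 0.001]
contact_force: [-0.8, 7.0, -1.3]
finger_gap: 0.007
```

Emit:
jog_arm([
  [255,[-0.7,-10,-3],[0,0,0]],
  [255,[-0.6,-10,-4],[0,0,0]],
  [255,[-0.6,-9,-5],[0,0,0]],
  [255,[-0.6,-9,-6],[0,0,0]],
  [255,[0,0,0],[0,0,0]],
])

```text
time_s: 25.15
ee_pos: [426.2, -286.7, 336.3]
tcp_rot: [-0.002, 0.73, 0.684, 0.001]
contact_force: [-0.8, 7.1, -0.7]
finger_gap: 0.002
```

Run:
```python
from h import *
s=read_state();t=np.radians(-3.8);Rz=np.array([[np.cos(t),-np.sin(t)],[np.sin(t),np.cos(t)]]);o=np.array([429.5,-249.3])
print((s['ee_pos'][:2]-o)@Rz,s['ee_pos'],s['contact_force'])
im=snapshot("scene");crop(im,265,170,425,300,4,"s17.png")
im=snapshot("wrist");cv2.imwrite("pics/w17.png",im[:,:,::-1])
```

```text
[ -0.83724182 -37.57140815] [ 426.17459512 -286.73331894  336.29341346] [-0.79396772  7.11281292 -0.68528462]
```

View pics/s17.png

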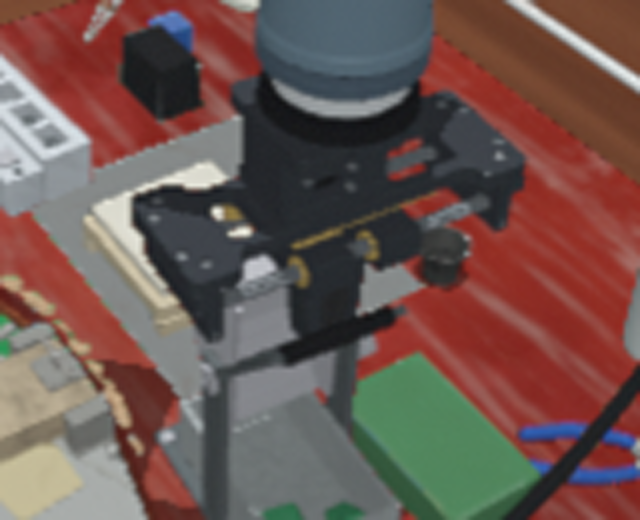

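Emit:
jog_arm([
  [255,[-0.4,-5,-5],[0,0,0]],
  [255,[-0.4,-5,-5],[0,0,0]],
  [255,[-0.3,-4,-5],[0,0,0]],
  [255,[-0.2,-4,-4],[0,0,0]],
  [255,[0,0,0],[0,0,0]],
])

```text
time_s: 25.75
ee_pos: [425.0, -303.0, 316.8]
tcp_rot: [-0.004, 0.73, 0.684, 0.002]
contact_force: [0.6, 12.0, -0.3]
finger_gap: 0.003
```

Run:
```python
from h import *
s=read_state();t=np.radians(-3.8);Rz=np.array([[np.cos(t),-np.sin(t)],[np.sin(t),np.cos(t)]]);o=np.array([429.5,-249.3])
print((s['ee_pos'][:2]-o)@Rz,s['ee_pos'],s['contact_force'])
im=snapshot("scene");crop(im,265,170,425,310,4,"s18.png")
```

```text
[ -0.97241234 -53.87993346] [ 424.95889219 -302.99703115  316.76971012] [ 0.61836821 11.98980005 -0.34310171]
```

View pics/s18.png

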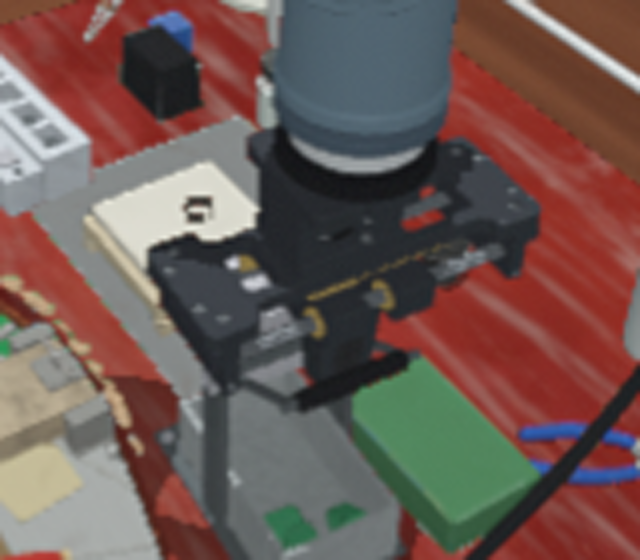

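Emit:
jog_arm([
  [255,[-0.1,-2,0],[0,0,0]],
  [255,[0,-2,0],[0,0,0]],
  [255,[0,0,0],[0,0,0]],
  [255,[0,0,0],[0,0,0]],
  [255,[0,0,0],[0,0,0]],
])

```text
time_s: 26.3
ee_pos: [425.0, -304.3, 316.2]
tcp_rot: [-0.007, 0.729, 0.684, 0.004]
contact_force: [1.8, 23.6, 1.1]
finger_gap: 0.005
```

Emit:
jog_arm([
  [255,[0,-1,0],[0,0,0]],
  [255,[0,0,0],[0,0,0]],
  [255,[0,0,0],[0,0,0]],
  [255,[0,0,0],[0,0,0]],
])

```text
time_s: 26.7
ee_pos: [425.0, -304.7, 315.9]
tcp_rot: [-0.007, 0.729, 0.684, 0.004]
contact_force: [1.9, 27.4, 2.0]
finger_gap: 0.003
```

Run:
```python
from h import *
im=snapshot("scene");crop(im,265,170,425,310,4,"s19.png")
im=snapshot("top");crop(im,340,195,440,270,6,"t19.png")
```

```text
(no output)
```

View pics/s19.png

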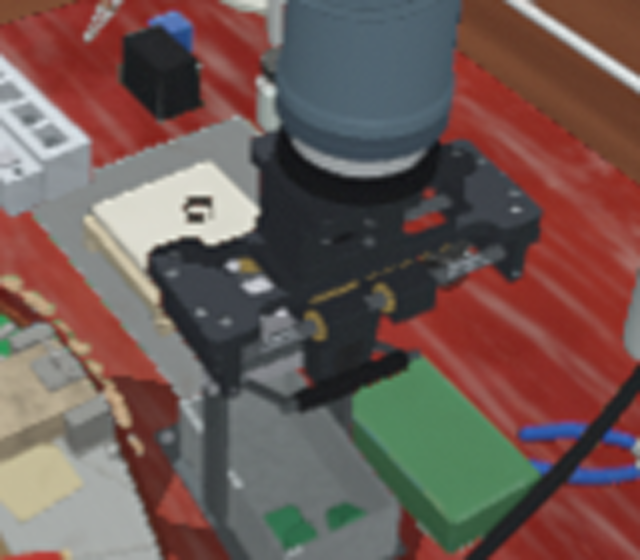

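Run:
```python
from h import *
im=snapshot("wrist");crop(im,200,60,500,400,2,"w19.png")
```

```text
(no output)
```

View pics/w19.png

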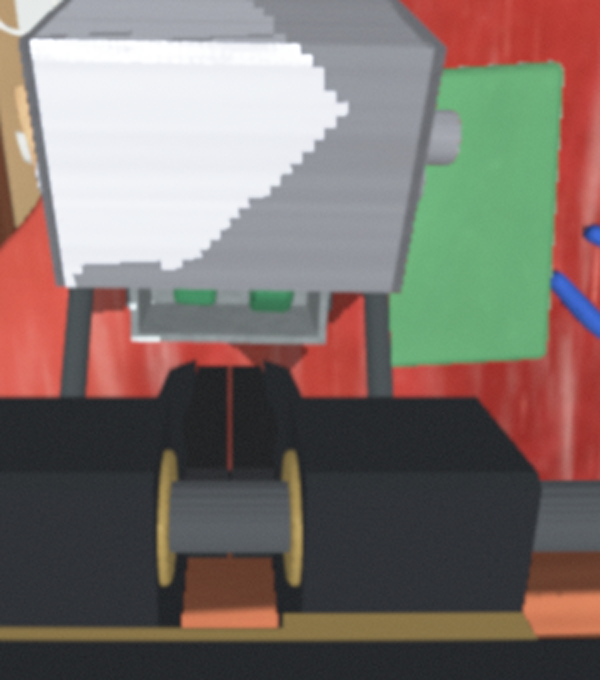

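View pics/t19.png

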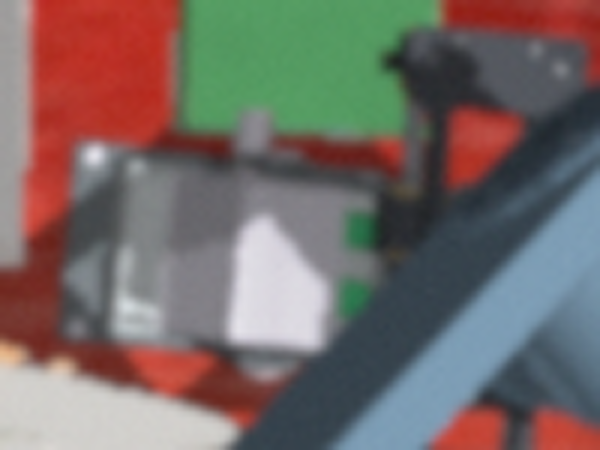

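Emit:
jog_arm([
  [255,[0,0,50],[0,0,0]],
  [255,[0,0,50],[0,0,0]],
  [255,[0,0,40],[0,0,0]],
  [255,[0,0,0],[0,0,0]],
  [255,[0,0,0],[0,0,0]],
])

```text
time_s: 27.35
ee_pos: [425.3, -310.4, 459.9]
tcp_rot: [0.002, 0.73, 0.684, -0.0]
contact_force: [-0.4, 0.2, -0.6]
finger_gap: 0.004
```

Emit:
jog_arm([
  [255,[0,0,0],[0,0,0]],
  [255,[0,0,0],[0,0,0]],
  [255,[0,0,0],[0,0,0]],
  [255,[0,0,0],[0,0,0]],
  [255,[0,0,0],[0,0,0]],
])

```text
time_s: 27.85
ee_pos: [425.4, -309.8, 458.1]
tcp_rot: [-0.0, 0.73, 0.684, 0.0]
contact_force: [-0.0, 0.1, -0.3]
finger_gap: 0.003
```

Emit:
jog_arm([
  [255,[0,40,0],[0,0,0]],
  [255,[0,45,0],[0,0,0]],
  [255,[0,45,0],[0,0,0]],
  [255,[0,45,0],[0,0,0]],
  [255,[0,45,0],[0,0,0]],
])

```text
time_s: 28.35
ee_pos: [425.0, -88.2, 458.6]
tcp_rot: [0.0, 0.73, 0.684, 0.0]
contact_force: [1.1, 0.9, 0.0]
finger_gap: 0.004
```

Emit:
jog_arm([
  [255,[0,0,0],[0,0,0]],
  [255,[0,0,0],[0,0,0]],
  [255,[0,0,0],[0,0,0]],
  [255,[0,0,0],[0,0,0]],
])

```text
time_s: 28.75
ee_pos: [425.5, -91.1, 458.5]
tcp_rot: [-0.0, 0.73, 0.683, -0.0]
contact_force: [0.4, 0.6, 0.4]
finger_gap: 0.003
```

Run:
```python
from h import *
s=read_state();print(s['ee_pos'],s['contact_force'],s['time_s'])
im=snapshot("scene");crop(im,265,190,425,330,4.5,"s20.png")
im=snapshot("top");crop(im,340,130,440,270,4,"t20.png")
```

```text
[425.52567481 -91.07781747 458.48692713] [0.39690401 0.59953385 0.37959836] 28.75
```

View pics/s20.png

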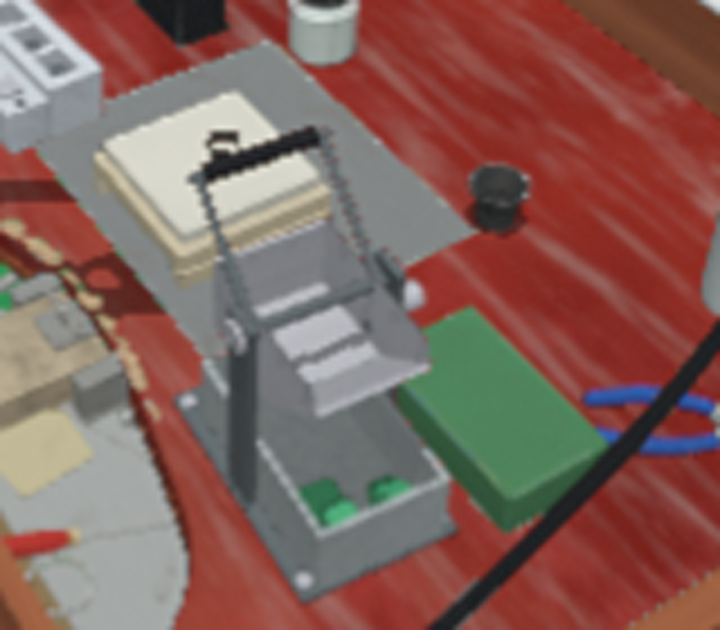

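View pics/t20.png

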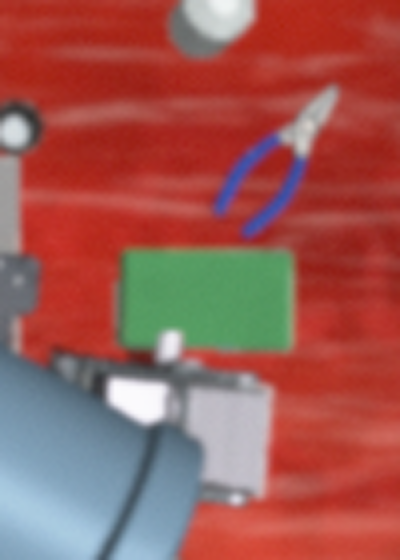

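Run:
```python
from h import *
im=np.mean([snapshot("scene").astype(float) for _ in range(4)],0).astype(np.uint8);crop(im,320,280,370,320,14,"s21.png")
```

View pics/s21.png

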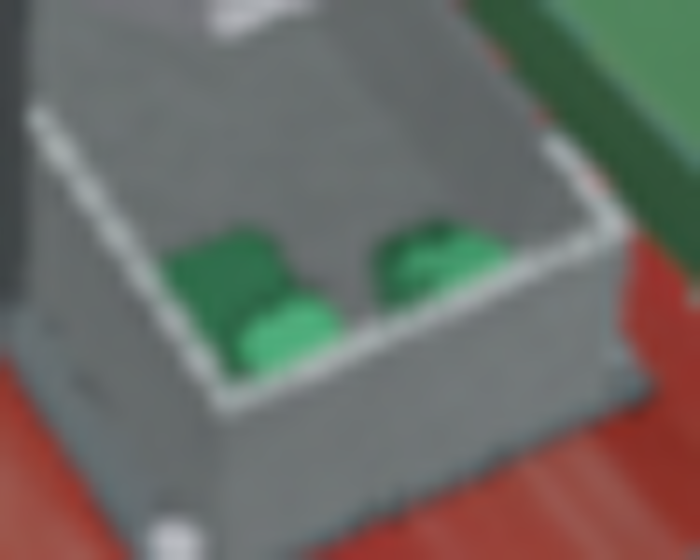

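Run:
```python
from h import *
im=snapshot("scene")
for d in silhouettes("scene","wax0_center"): print(round(d['p'],2),np.round(d['extent'],1),d['region'].sum())
S=cam("scene")
t=np.radians(-3.8);Rz=np.array([[np.cos(t),-np.sin(t)],[np.sin(t),np.cos(t)]]);o=np.array([429.5,-249.3])
print("tray rim corners", (proj(S,[[*(o+Rz@[x,-71]),50] for x in(-35,35)])).round(1))
# blob positions in stand frame at z=17 / 20
for n,(u,v) in dict(darkL=(235,285),brightL=(290,335),right=(445,265)).items():
    for z in (20,30): print(n,z,((unproj(S,[[320+u/14,280+v/14]],z)[0,:2]-o)@Rz).round(1))
```

```text
0.6 [345.4 293.7   9.2  10.2] 36
0.37 [304.2 218.1  61.2 104.7] 3708
tray rim corners [[337.5 306.7]
 [363.9 294.4]]
darkL 20 [-15.  -36.5]
darkL 30 [-19.3 -42.9]
brightL 20 [-12.2 -49.5]
brightL 30 [-16.5 -55.7]
right 20 [ 18.  -49.8]
right 30 [ 13.3 -56. ]
```

Emit:
jog_arm([
  [255,[0,-50,0],[0,0,0]],
  [255,[0,-50,0],[0,0,0]],
  [255,[0,-50,0],[0,0,0]],
  [255,[0,-50,0],[0,0,0]],
  [255,[0,-50,0],[0,0,0]],
])

```text
time_s: 29.65
ee_pos: [425.0, -341.9, 458.6]
tcp_rot: [0.0, 0.73, 0.684, 0.0]
contact_force: [0.6, -0.1, 0.1]
finger_gap: 0.006
```

Emit:
jog_arm([
  [255,[0,-45,0],[8,0,0]],
  [255,[0,-45,0],[8,0,0]],
  [255,[0,0,-30],[8,0,0]],
  [255,[0,0,0],[0,0,0]],
  [255,[0,0,0],[0,0,0]],
])

```text
time_s: 30.15
ee_pos: [425.3, -429.8, 427.6]
tcp_rot: [-0.152, 0.714, 0.669, 0.141]
contact_force: [0.2, 0.4, -0.1]
finger_gap: 0.004
```

Run:
```python
from h import *
s=read_state();print(s['ee_pos'],s['contact_force'],s['time_s'])
im=snapshot("wrist");cv2.imwrite("pics/w22.png",im[:,:,::-1])
```

```text
[ 425.31869731 -429.77644396  427.56430509] [ 0.18776672  0.36754649 -0.07819906] 30.15
```

View pics/w22.png

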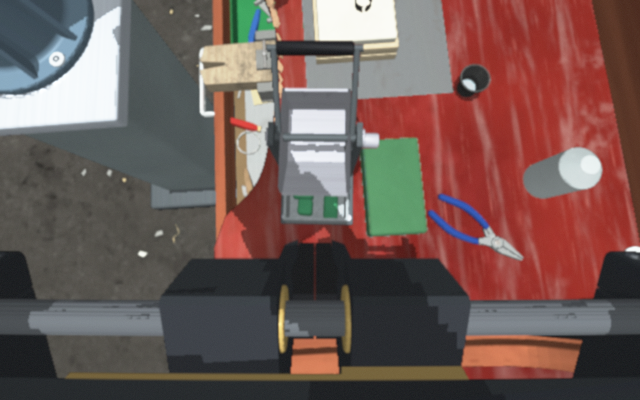

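Run:
```python
from h import *
im=np.mean([snapshot("wrist").astype(float) for _ in range(4)],0).astype(np.uint8);crop(im,270,180,365,235,8,"w23.png")
```

```text
(no output)
```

View pics/w23.png

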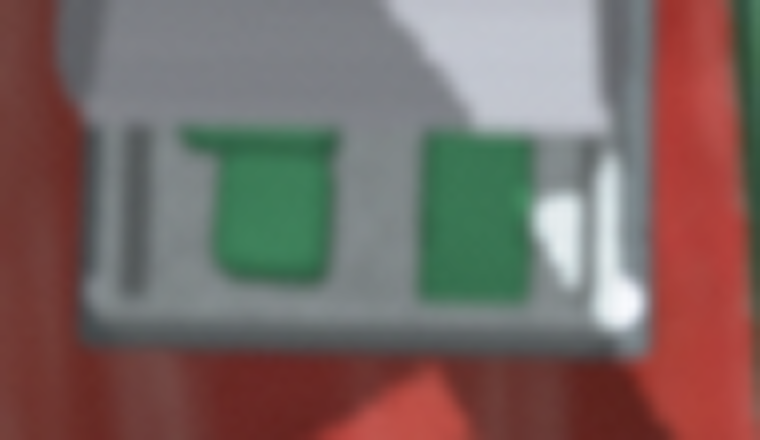

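Run:
```python
from plant import *
print(close_job())
```

```text
the job is handed in; nothing more can be done
None
```

The job is done and handed in at about 31 s of the 210 s allowed. `close_job()` gives no verdict, so what follows rests on my own checks.

**What I did:** The mould held three blocks, in pockets 0, 3 and 4. I pressed their keys with the closed fingers and put each block in the bucket. I then pushed the bar along its arc to the stop, held it there, and lifted the fingers away so the bucket could swing back.

**Last checks:**
- **Bucket and tray:** The last wrist and scene pictures show the bucket upright and empty. All three blocks lie in the catch tray: two on the left, one behind the other, and one on the right.
- **Bystanders:** The jar, loupe and pliers look unmoved by eye; I did not measure their positions.
- **Robot:** The arm is clear of everything, with a measured force near zero.

**What disagreed or came close:**
- **Key 3:** I pressed it too fast, and the wrist force peaked at about 104 N (limit 120 N).
- **Block detector:** The trained network found only one of the three blocks in the tray, so I settled the count from a close wrist view.

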